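# Unscrew the sugar shaker and tip the caked lumps into the cup

## Task

The sugar in the big glass shaker has caked into three lumps that will not go through the holes: unscrew its perforated cap and set it down on the hob beside the shaker, right way up. Tip all three lumps into the low wide teacup without spilling any, then stand the empty, open shaker upright on the hob again. Set the glass and the cap down, do not drop them, and leave the cup and everything else where they stand.

Things in the scene. Friction and masses are not known exactly. Their poses are not given: they have to be found in the camera images.
- shaker: the big glass sugar shaker, loose, 0.4 kg, upright. Origin: centre of its underside; z up its axis. Foot 54 mm across, 10 mm high, with a rubber ring; straight body 48 mm across from 14 to 92 mm high; neck 42 mm across up to the rim at 118 mm. Straight bore 35 mm wide, inner floor at 10 mm. Sugar slides on this glass at 20 degrees. On its side away from the cup 0.15 m of hob is free
- shaker_mouth (a point): centre of the shaker's mouth, at its rim. Outside the neck, 104 to 108 mm above the shaker's foot, are three lugs, each spanning 70 degrees counter-clockwise from 0, 120 and 240 degrees (from the shaker's x axis), with 50 degree gaps between; at each lug's clockwise end a stop hangs down
- cap: the shaker's perforated steel cap, loose, 60 g: knurled upright side 62 mm across, 22 mm high; 33 mm high with its dome. Origin: centre of its open underside; z up through the dome. Screwed on, its origin is 96 mm above the shaker's. It starts tightened, x axis 25 to 36 degrees counter-clockwise of the shaker's
- cap_top (a point): top of the cap's dome. Quarter-turn cap: three inner lugs hook under the neck's. Turned counter-clockwise (from above) by about 70 degrees, to where its x axis is 84 to 106 degrees counter-clockwise of the shaker's (106: stop), it lifts straight off; before that, lifting it (2 mm play) lifts the shaker. It turns easily, the shaker stands still by its own weight
- lump0: one of three identical irregular off-white lumps of caked sugar, 24 to 27 mm across, 15 g; starts inside the shaker. Origin: its middle
- lump1: one of three identical irregular off-white lumps of caked sugar, 24 to 27 mm across, 15 g; starts inside the shaker. Origin: its middle
- lump2: one of three identical irregular off-white lumps of caked sugar, 24 to 27 mm across, 15 g; starts inside the shaker. Origin: its middle
- cup: the low wide teacup with a small painted flower pattern and one handle, loose, 0.2 kg, upright on the hob; 64 mm tall, 90 mm across its round mouth, 119 mm with the handle, which points to its -y. Origin: underside, 14.5 mm from the cup's axis towards the handle
- cup_mouth (a point): centre of the teacup's mouth, at the height of its rim (64 mm); the opening is about 75 mm wide. The shaker and the cup stand 0.22 to 0.38 m apart, mostly along y, either one on the left. The hob is flat, z = 0, from x = 0.40, y = -0.31 to 0.37; the fridge is a wall at y = 0.46 and the hood overhangs from about x = 0.56
- salt_shaker: small salt shaker, 44 mm across, 90 mm tall, with a rounded fixed perforated top; a bystander that stands between the sugar shaker and the cup. Origin: centre of its underside
- teaspoon: teaspoon with a slim handle, 132 x 26 x 11 mm, lying behind the salt shaker; a bystander
- lemon: lemon, 78 x 55 x 56 mm, behind the work; a bystander
- tin: round tin with a press lid, 50 mm across, 68 mm tall, behind the work on the left; a bystander

How it is judged:
By the outcome, as a careful person would: the job done as asked, in the order asked, and still so for the second after the job is handed in, with the robot touching nothing.
It also fails if it takes over 67 s, if anything falls off the work surface, if the arm or the gripper's body presses on something with over 40 N, if the wrist force passes 120 N, or if a joint passes its speed limit or range.

## Robot

A 6-joint arm with a two-finger parallel gripper is mounted at the origin on a cart in front of the work surface, level with it; the furniture and walls round the work are solid. World frame = base frame: x ahead of the robot, y to its left, z up, the work surface at z = 0. Lengths are in m, angles in degrees, forces in N, time in s.
With the tool pointing down it reaches from about 0.3 to 0.875 m from the base axis. Payload 4.2 kg.
Tool frame: the origin (TCP) lies at the very end of the fingers, on their centre line; the grasp point (between the pads) lies 19 mm behind it; z points along the fingers, y is the line along which they close (so a half turn about z gives the same grasp; the last joint's range is limited). The gripper opens to 85 mm and grips with 20 to 120 N. Pads are 22 mm wide; open, the fingers measure 114 mm over their backs; the gripper's body (76 mm by 85 mm) begins 54 mm behind the grasp point. The pads swing forward as they close: fully open they stand 13 mm farther back than shut.
Start: joints at [64.229, 18.312, 89.639, -0, 72.044, -1.146], TCP at [0.24, 0.523, 0.231] pointing down, gripper open.
Joint ranges: [-177.97, 177.97], [-48.28, 115.42], [12.27, 149.76], [-77.06, 257.06], [2.81, 150.46], [-146.56, 146.56]. Speed limits (degrees/s): [147.25, 147.25, 180, 180, 180, 180].

## Interface

Orientations are given as a 3x3 rotation matrix whose columns are the frame's x, y, z axes.
In Python, from workcell import monitor, cams, order gives the robot as it stands.
- The arm moves only by the tool move_arm, never from a script. Its argument "targets" is text: rows parted by semicolons, each of 6 numbers parted by spaces: the shift along the world's x, y, z in cm, then the turn, a rotation vector about the world's x, y, z in degrees. A call has 1 to 5 rows; each row is the pose to reach, as a shift and turn from the pose commanded when the call began; what a row does not reach only later rows make up. A row lasts 1/8 s, in which the tool goes at most 62.5 mm and 10.7 degrees, less where a joint would pass 70% of its speed; a pose out of reach is approached as far as the arm can. A call with a gripper value outside its range is refused whole. "fingers" is the opening, from 0 (shut) to 1 (fully open), set as the call begins (left out, the last holds). The fingers move at their own pace and stop on an object; "squeeze" is the grip in N (left out, the last holds). Time passes only in rows, so rows that repeat a pose let the fingers close. It gives the time, the measured TCP pose, the force, the opening and the grip force at its end, in the units of the state.
- monitor.get_state(): the state, without advancing time (a new reading comes with each control period).
- cams.grab_frame(name): name is "scene" or "top" or "wrist"; returns a dict with "img" (384x512x3 uint8, blue, green, red), "range_z" (384x512 float32, m along the optical axis (not along the pixel's ray), 0 where there is no reading), "mtx" (3x3 intrinsics, pixels), "R" (3x3) and "t" (3): a world point X has camera coordinates R X + t. Camera axes: x right, y down, z forward; pixel columns grow to the right and rows downward; lengths in m; the calibration is good to about 2 mm. A picture is of the moment at which its call begins.
- order.sign_off(): hands the job in; it is judged then, once.
The state is a dict: "clock": time; "joints": joint angles; "joint_vel": joint speeds; "effort": joint torques, N m; "eef_pos": TCP position; "eef_rot": TCP orientation; "force": force on the tool from outside, world axes, zero at the start; "ft_torque": the same for the moment, N m; "grip_width": opening from 0.0 (shut) to 1.0 (fully open); "finger_force": force on a finger pad.
Only numpy, scipy, OpenCV 4.12 (cv2) and the standard library are available. Lean on these libraries where they do the work, as an engineer would, in place of code of your own. Each camera call takes 0.05 s, during which the arm holds its last target. There are 200 camera calls.

## Working session

There is one attempt and no reset: what is moved stays moved. The work goes in short steps, Python scripts to look and compute and a tool call to move; the robot and the scene stay as the last step left them, time stands still between calls to the robot, and variables do not carry over. Pictures are saved under pics/ and viewed, at most 10 in all, crops included, and the job is handed in when it is done.

Besides the shell and the picture viewer there is one more tool, called after "Emit:" as name(argument=value, ...) on one line, values as JSON. move_arm: Moves the arm, as the interface text tells. Its arguments: {"type":"object","properties":{"targets":{"type":"string"},"fingers":{"type":"number"},"squeeze":{"type":"number"}},"required":["targets"]}

```bash
ls; mkdir -p pics; python3 - <<'E'
from workcell import monitor, cams
import cv2,numpy as np
s=monitor.get_state();print(s)
ims=[]
for n in("scene","top"):
    f=cams.grab_frame(n);np.savez(f"{n}0.npz",**f);ims.append(f["img"]);print(n,f["mtx"],f["R"],f["t"])
cv2.imwrite("pics/a.png",ims[0]);cv2.imwrite("pics/b.png",ims[1])
E
```

```text
pics
{'clock': 0.0, 'joints': array([ 6.42296274e+01,  1.83513388e+01,  8.97087242e+01, -1.16650020e-03,
        7.20439578e+01, -1.14584857e+00]), 'joint_vel': array([-0.05970616, -0.0265896 ,  0.0063145 ,  0.03848066,  0.03091718,
        0.05646873]), 'effort': array([-2.99760475e-03, -4.15523386e+01, -2.34156489e+01, -1.14916875e-04,
        8.39445507e-03,  7.89714022e-06]), 'eef_pos': array([0.23937388, 0.52225966, 0.23046959]), 'eef_rot': array([[-9.09060463e-01,  4.16663508e-01, -7.71877532e-04],
       [ 4.16664222e-01,  9.09058978e-01, -1.64336201e-03],
       [ 1.69532201e-05, -1.81552918e-03, -9.99998352e-01]]), 'force': array([-0.64836118, -0.5139191 ,  0.34460492]), 'ft_torque': array([-0.00878118, -0.02101439, -0.01904891]), 'finger_force': 0.0, 'grip_width': 0.999566760862527}
scene [[364.90416693   0.         250.99582051]
 [  0.         364.90416693 194.14693037]
 [  0.           0.           1.        ]] [[ 0.68868159 -0.72494373  0.01320029]
 [-0.4378353  -0.43030826 -0.78938904]
 [ 0.57794283  0.53785815 -0.61375134]] [-0.36728472  0.32339765  0.59242843]
top [[397.11105109   0.         254.10875027]
 [  0.         397.11105109 189.78054914]
 [  0.           0.           1.        ]] [[ 0.02709852 -0.99938758 -0.02213898]
 [-0.99586971 -0.02507001 -0.08726409]
 [ 0.08665562  0.02441226 -0.99593918]] [0.02608866 0.54496194 0.94122211]
```

View pics/a.png

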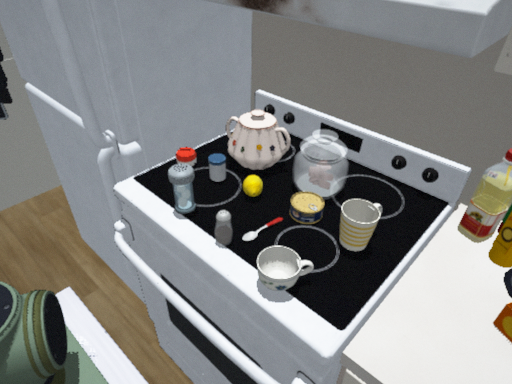

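View pics/b.png

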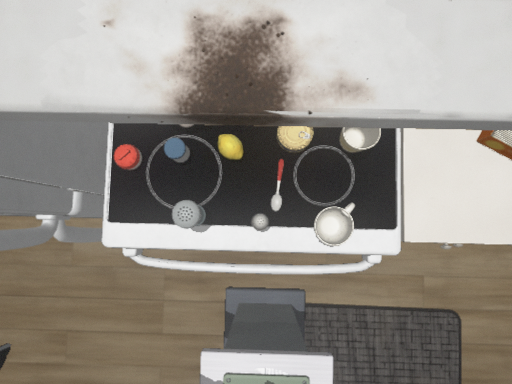

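The top view shows the shaker cap at (187,213), the salt shaker at (261,222) and the cup at (334,226) with its handle at (350,208). The teaspoon is at (278,185), the lemon at (231,147), the blue-lidded tin at (177,151) and a red-capped jar at (127,157).

```bash
cat > h.py <<'E'
import numpy as np,cv2
from workcell import monitor,cams
def cloud(f):
    z=f["range_z"];v,u=np.indices(z.shape);K=f["mtx"]
    c=np.stack([(u-K[0,2])/K[0,0]*z,(v-K[1,2])/K[1,1]*z,z],-1)
    return (c-f["t"])@f["R"]
def ray(f,u,v,h):
    d=f["R"].T@np.linalg.inv(f["mtx"])@[u,v,1];o=-f["R"].T@f["t"];return o+d*(h-o[2])/d[2]
def proj(f,X):
    c=f["R"]@np.asarray(X)+f["t"];p=f["mtx"]@c;return p[:2]/p[2]
E
python3 - <<'E'
from h import *
f=dict(np.load("top0.npz"));P=cloud(f);ok=f["range_z"]>0
for n,(u0,u1,v0,v1),h in(("cap",(165,215,190,235),(.1,.15)),("salt",(245,278,205,238),(.07,.11)),("cup",(305,362,195,252),(.055,.075)),("tin",(160,195,130,166),(.05,.09)),("red",(108,146,140,175),(.05,.12)),("lemon",(215,250,130,165),(.03,.07))):
    m=np.zeros(ok.shape,bool);m[v0:v1,u0:u1]=1;m&=ok&(P[...,2]>h[0])&(P[...,2]<h[1])
    ys,xs=np.nonzero(m);q=P[m]
    if len(q)<5: print(n,"none");continue
    (c,r)=cv2.minEnclosingCircle(np.stack([xs,ys],1).astype(np.float32))
    print(n,len(q),"px",c,r,"xyz",q.min(0).round(3),q.max(0).round(3),"ray",ray(f,*c,np.median(q[:,2])).round(4),"med z",np.median(q[:,2]).round(3))
for u,v in((187,213),(261,222)):print(P[v,u])
b=cv2.resize(f["img"][180:260,150:380],None,fx=3.4,fy=3.4,interpolation=cv2.INTER_CUBIC)
g=np.load("scene0.npz")["img"][150:300,150:320];g=cv2.resize(g,(782,int(150*4.6*.48)),interpolation=cv2.INTER_CUBIC) if 0 else cv2.resize(g,None,fx=2,fy=2)
o=np.zeros((b.shape[0]+g.shape[0],max(b.shape[1],g.shape[1]),3),np.uint8);o[:b.shape[0],:b.shape[1]]=b;o[b.shape[0]:,:g.shape[1]]=g
cv2.imwrite("pics/c.png",o)
E
```

```text
cap 666 px (186.55328369140625, 213.2213134765625) 14.81627082824707 xyz [0.45  0.154 0.1  ] [0.512 0.217 0.133] ray [0.4805 0.1833 0.1245] med z 0.125
salt 176 px (260.2946472167969, 220.76785278320312) 7.443799018859863 xyz [0.452 0.008 0.075] [0.484 0.04  0.091] ray [0.4688 0.0229 0.0854] med z 0.085
cup 254 px (336.8484802246094, 222.15151977539062) 23.644243240356445 xyz [ 0.418 -0.192  0.055] [ 0.514 -0.103  0.067] ray [ 0.4706 -0.1536  0.0622] med z 0.062
tin 375 px (174.96261596679688, 147.7570037841797) 11.040163040161133 xyz [0.61  0.204 0.051] [0.661 0.254 0.074] ray [0.6348 0.2282 0.0677] med z 0.068
red 42 px (123.5, 154.0) 6.800835609436035 xyz [0.607 0.342 0.05 ] [0.632 0.367 0.057] ray [0.6197 0.3546 0.053 ] med z 0.053
lemon 507 px (230.5, 145.5) 14.916534423828125 xyz [0.619 0.07  0.03 ] [0.678 0.131 0.059] ray [0.6473 0.0993 0.047 ] med z 0.047
[0.4809345  0.18161003 0.1285092 ]
[0.46609014 0.02125314 0.08969047]
```

View pics/c.png

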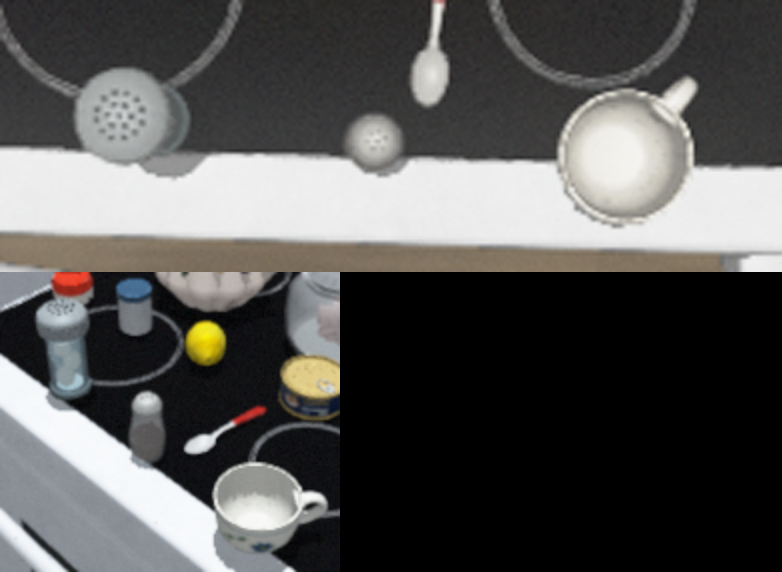

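The shaker is at about (0.481, 0.1855) and the cup mouth at about (0.463, -0.148). The salt shaker is at (0.468, 0.022). I'll approach the cap first and log joint states on the way to fit the kinematics.

Emit:
move_arm(targets="3 -5.5 0 0 0 -8; 6 -11 0 0 0 -16; 10 -16 0 0 0 -24; 14 -21 0 0 0 -32; 18 -26 0 0 0 -40", fingers=1, squeeze=30)

```text
clock: 0.72
eef_pos: [0.4173, 0.2648, 0.2312]
eef_rot: [[-0.425, 0.905, -0.0], [0.905, 0.425, 0.0], [0.0, 0.0, -1.0]]
force: [1.2, 0.6, 0.3]
grip_width: 0.997
finger_force: 0.0
```

```bash
cat > log.py <<'E'
from workcell import monitor
import json
def log():
    s=monitor.get_state()
    open("log.jsonl","a").write(json.dumps([list(map(float,s["joints"])),list(map(float,s["eef_pos"])),[list(map(float,r)) for r in s["eef_rot"]]])+"\n")
    for k in("clock","joints","eef_pos","force","grip_width","finger_force"): print(k,s[k].round(4) if hasattr(s[k],"round") else s[k])
    print(s["eef_rot"].round(3).tolist())
if __name__=="__main__":log()
E
python3 log.py
```

```text
clock 0.725
joints [3.10571e+01 1.10334e+01 9.97755e+01 5.00000e-03 6.91894e+01 5.93120e+00]
eef_pos [0.4173 0.2648 0.2312]
force [1.1973 0.6426 0.3337]
grip_width 0.9970477735152314
finger_force 0.0
[[-0.425, 0.905, -0.0], [0.905, 0.425, 0.0], [0.0, 0.0, -1.0]]
```

Emit:
move_arm(targets="3 -4 2 10 0 0; 6.1 -7.8 5 15 -12 0; 6.1 -7.8 5 15 -20 0")

```text
clock: 1.1
eef_pos: [0.4818, 0.1848, 0.2841]
eef_rot: [[-0.436, 0.829, 0.35], [0.896, 0.365, 0.252], [0.081, 0.424, -0.902]]
force: [-0.4, 0.9, -0.7]
grip_width: 0.999
finger_force: 0.0
```

```bash
python3 log.py
```

```text
clock 1.1
joints [ 1.40674e+01 -9.00000e-02  1.09277e+02  1.24706e+01  4.75346e+01
 -1.74102e+01]
eef_pos [0.4818 0.1848 0.2841]
force [-0.3541  0.897  -0.7066]
grip_width 0.9994324786717639
finger_force 0.0
[[-0.436, 0.829, 0.35], [0.896, 0.365, 0.252], [0.081, 0.424, -0.902]]
```

Emit:
move_arm(targets="0 0 -5 -7 10 0; 0 0 -10 -15 20 0; 0 0 -10 -15 20 0")

```text
clock: 1.48
eef_pos: [0.4762, 0.1884, 0.1773]
eef_rot: [[-0.429, 0.903, -0.01], [0.903, 0.429, -0.005], [-0.0, -0.011, -1.0]]
force: [-0.2, -0.2, 0.7]
grip_width: 0.997
finger_force: 0.0
```

```bash
python3 log.py; python3 - <<'E'
from h import *
f=cams.grab_frame("wrist");np.savez("wrist0.npz",**f);cv2.imwrite("pics/d.png",f["img"])
E
```

```text
clock 1.475
joints [ 2.033630e+01  1.541640e+01  1.021344e+02 -6.890000e-02  6.305310e+01
 -5.048900e+00]
eef_pos [0.4762 0.1884 0.1773]
force [-0.2358 -0.2153  0.7442]
grip_width 0.9974978864861327
finger_force 0.0
[[-0.429, 0.903, -0.01], [0.903, 0.429, -0.005], [-0.0, -0.011, -1.0]]
```

View pics/d.png

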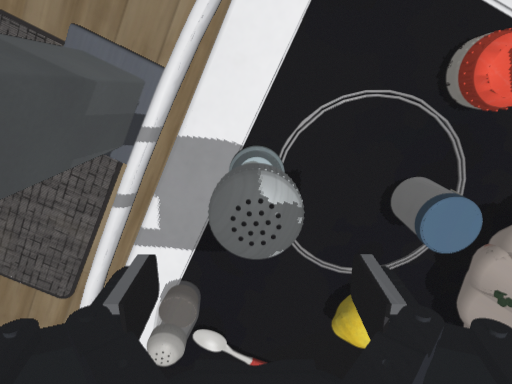

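The wrist view shows the cap at (257,211), with the fingertips on either side at (135,300) and (378,300). The salt shaker is at (175,325). I'll refine the cap position and fit the kinematics.

```bash
cat > kin.py <<'E'
import numpy as np,json,itertools
from scipy.spatial.transform import Rotation as Ro
D=[json.loads(l) for l in open("log.jsonl")]
rz=lambda a:Ro.from_euler('z',a,degrees=True).as_matrix()
ry=lambda a:Ro.from_euler('y',a,degrees=True).as_matrix()
def frames(q,s):
    A=rz(q[0]);B=A@ry(q[1]);C=A@ry(q[1]+q[2]);T=C@rz(s[0]*q[3])@ry(q[4])@rz(s[1]*q[5]+s[2])
    return A,B,C,T
best=min(itertools.product((1,-1),(1,-1),(0,90,180,-90)),key=lambda s:sum(np.abs(frames(q,s)[3]-np.array(R)).sum() for q,p,R in D))
def rows(q): 
    A,B,C,T=frames(q,best);W=C@rz(best[0]*q[3])@ry(q[4])
    return np.stack([A[:,2],A[:,0],B[:,2],B[:,0],C[:,2],C[:,0],T[:,2]],1)
M=np.concatenate([rows(q) for q,p,R in D]);y=np.concatenate([p for q,p,R in D])
par=np.linalg.lstsq(M,y,rcond=1e-4)[0]
def fk(q):return rows(q)@par,frames(q,best)[3]
LO=np.array([-177.97,-48.28,12.27,-77.06,2.81,-146.56]);HI=np.array([177.97,115.42,149.76,257.06,150.46,146.56])
if __name__=="__main__":
    print(best,par.round(4),np.linalg.svd(M)[1].round(3),np.abs(M@par-y).max(),max(np.abs(frames(q,best)[3]-np.array(R)).max() for q,p,R in D))
E
python3 kin.py; python3 - <<'E'
from h import *
f=dict(np.load("wrist0.npz"));P=cloud(f);m=(f["range_z"]>0)&(P[...,2]>.1)&(P[...,2]<.14)&(np.hypot(P[...,0]-.48,P[...,1]-.185)<.06)
q=P[m];print(len(q),q.min(0),q.max(0));(c,r)=cv2.minEnclosingCircle(q[:,:2].astype(np.float32));print(c,r)
E
```

```text
(1, 1, 90) [ 0.1472  0.0061  0.7505 -0.0542  0.4686  0.1139  0.39  ] [3.451 2.996 0.288 0.14  0.084 0.049 0.039] 0.01085527180296783 4.440892098500626e-16
7171 [0.44475838 0.15680083 0.10001591] [0.50854692 0.21870203 0.13064163]
(0.476733535528183, 0.1868114471435547) 0.03210848197340965
```

Emit:
move_arm(targets="-0.2 0.1 -3.5 0 0 0; -0.2 0.1 -6.5 0 0 0; -0.2 0.1 -8.3 0 0 0; -0.2 0.1 -8.3 0 0 0")

```text
clock: 2.02
eef_pos: [0.4745, 0.189, 0.0974]
eef_rot: [[-0.428, 0.904, -0.002], [0.904, 0.428, -0.001], [0.0, -0.002, -1.0]]
force: [0.2, -0.6, 0.6]
grip_width: 0.999
finger_force: 0.0
```

```bash
python3 log.py
```

```text
clock 2.025
joints [ 2.042790e+01  1.996400e+01  1.088142e+02  1.400000e-02  5.135740e+01
 -4.946100e+00]
eef_pos [0.4745 0.189  0.0974]
force [ 0.2343 -0.6204  0.579 ]
grip_width 0.9991685434740355
finger_force 0.0
[[-0.428, 0.904, -0.002], [0.904, 0.428, -0.001], [0.0, -0.002, -1.0]]
```

Emit:
move_arm(targets="0 0 0 0 0 0; 0 0 0 0 0 0; 0 0 0 0 0 0; 0 0 0 0 0 0; 0 0 0 0 0 0", fingers=0, squeeze=30)

```text
clock: 2.65
eef_pos: [0.4763, 0.1898, 0.0998]
eef_rot: [[-0.429, 0.904, 0.003], [0.904, 0.429, 0.001], [-0.0, 0.003, -1.0]]
force: [-1.7, -1.0, 6.2]
grip_width: 0.718
finger_force: 32.9
```

Emit:
move_arm(targets="0 0 0 0 0 0; 0 0 0 0 0 0; 0.2 -0.3 0 0 0 0; 0.2 -0.3 0 0 0 0", fingers=0.9)

```text
clock: 3.15
eef_pos: [0.4777, 0.1863, 0.0982]
eef_rot: [[-0.428, 0.904, -0.0], [0.904, 0.428, -0.0], [-0.0, -0.0, -1.0]]
force: [-0.3, 0.3, -1.3]
grip_width: 0.9
finger_force: 0.0
```

```bash
python3 - <<'E'
from log import log; log()
from h import *
f=cams.grab_frame("wrist");P=cloud(f);m=(f["range_z"]>0)&(P[...,2]>.1)&(P[...,2]<.134)&(np.hypot(P[...,0]-.48,P[...,1]-.185)<.035)
q=P[m];(c,r)=cv2.minEnclosingCircle(q[:,:2].astype(np.float32));print(c,r)
f=cams.grab_frame("scene");cv2.imwrite("pics/e.png",cv2.resize(f["img"][110:260,120:320],None,fx=3,fy=3))
E
```

```text
clock 3.15
joints [ 2.002540e+01  2.000310e+01  1.085991e+02 -2.700000e-03  5.139980e+01
 -5.330900e+00]
eef_pos [0.4777 0.1863 0.0982]
force [-0.3126  0.3205 -1.345 ]
grip_width 0.9003620856764347
finger_force 0.0
[[-0.428, 0.904, -0.0], [0.904, 0.428, -0.0], [-0.0, -0.0, -1.0]]
(0.47674524784088135, 0.1872926652431488) 0.03188743442296982
```

View pics/e.png

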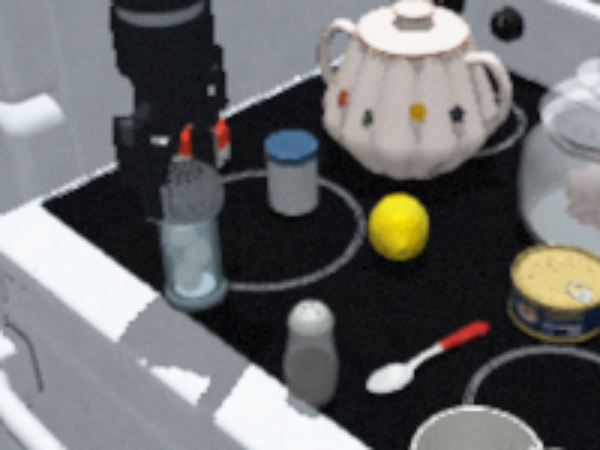

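The shaker still stands at (193,245), with the gripper over its cap and aligned to about 1 mm. Next I grip and turn.

Emit:
move_arm(targets="0 0 0 0 0 0; 0 0 0 0 0 0; 0 0 0 0 0 0; 0 0 0 0 0 0", fingers=0, squeeze=35)

```text
clock: 3.75
eef_pos: [0.4779, 0.1867, 0.0987]
eef_rot: [[-0.429, 0.904, 0.001], [0.904, 0.429, 0.0], [-0.0, 0.001, -1.0]]
force: [0.6, 0.6, 3.0]
grip_width: 0.718
finger_force: 38.4
```

Emit:
move_arm(targets="0 0 0 0 0 7; 0 0 0 0 0 14; 0 0 0 0 0 21; 0 0 0 0 0 28; 0 0 0 0 0 35")

```text
clock: 4.38
eef_pos: [0.478, 0.1866, 0.0987]
eef_rot: [[-0.871, 0.491, 0.001], [0.491, 0.871, 0.0], [-0.001, 0.001, -1.0]]
force: [1.1, -1.3, 4.2]
grip_width: 0.721
finger_force: 38.4
```

Emit:
move_arm(targets="0 0 0 0 0 7; 0 0 0 0 0 14; 0 0 0 0 0 21; 0 0 0 0 0 28; 0 0 0 0 0 31")

```text
clock: 5.0
eef_pos: [0.4781, 0.1867, 0.0987]
eef_rot: [[-1.0, -0.026, 0.001], [-0.026, 1.0, 0.001], [-0.001, 0.0, -1.0]]
force: [0.1, 0.7, 4.2]
grip_width: 0.72
finger_force: 38.4
```

```bash
python3 log.py; python3 -c "
from workcell import monitor;print(monitor.get_state()['ft_torque'])"
```

```text
clock 5.0
joints [ 2.004400e+01  1.997580e+01  1.085592e+02  5.500000e-03  5.138800e+01
 -7.144680e+01]
eef_pos [0.4781 0.1867 0.0987]
force [0.1175 0.6856 4.2133]
grip_width 0.7200757869146029
finger_force 38.380958517082036
[[-1.0, -0.026, 0.001], [-0.026, 1.0, 0.001], [-0.001, 0.0, -1.0]]
[ 0.13564375 -0.06507568  0.01535162]
```

Emit:
move_arm(targets="0 0 0.2 0 0 0; 0 0 0.5 0 0 0; 0 0 0.8 0 0 0; 0 0 0.8 0 0 0")

```text
clock: 5.5
eef_pos: [0.4776, 0.1865, 0.1065]
eef_rot: [[-1.0, -0.024, 0.0], [-0.024, 1.0, 0.0], [-0.0, 0.0, -1.0]]
force: [0.6, 0.7, -0.4]
grip_width: 0.717
finger_force: 38.1
```

```bash
python3 - <<'E'
from h import *
f=cams.grab_frame("scene");cv2.imwrite("pics/f.png",cv2.resize(f["img"][140:240,140:240],None,fx=5,fy=5))
E
```

```text
(no output)
```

View pics/f.png

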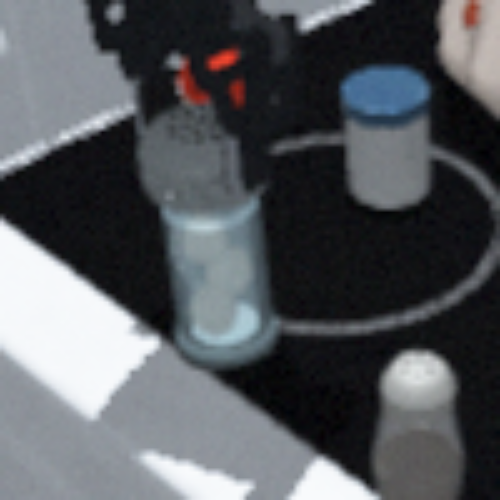

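The shaker stays down with its lumps inside, visible at (215,260), and the cap is free: about 0.4 N of load against 4.4 N if the shaker came too. Next I carry the cap to its place.

Emit:
move_arm(targets="0 0 3 0 0 0; 0 1 5.5 0 0 0; 0 6 5.5 0 0 0; 0 11.5 4 0 0 0; 0 11.5 0 0 0 0")

```text
clock: 6.18
eef_pos: [0.4792, 0.3059, 0.1075]
eef_rot: [[-1.0, -0.028, 0.006], [-0.028, 1.0, 0.005], [-0.006, 0.004, -1.0]]
force: [1.0, -0.6, -0.1]
grip_width: 0.717
finger_force: 38.5
```

```bash
python3 log.py
```

```text
clock 6.175
joints [ 3.137200e+01  2.357070e+01  1.009258e+02  5.740000e-02  5.508020e+01
 -6.024360e+01]
eef_pos [0.4792 0.3059 0.1075]
force [ 1.0482 -0.5792 -0.074 ]
grip_width 0.7170804646632379
finger_force 38.48821520805359
[[-1.0, -0.028, 0.006], [-0.028, 1.0, 0.005], [-0.006, 0.004, -1.0]]
```

Emit:
move_arm(targets="0 0 -4 0 0 0; 0 0 -7 0 0 0; 0 0 -8.5 0 0 0; 0 0 -9.5 0 0 0; 0 0 -9.9 0 0 0")

```text
clock: 6.8
eef_pos: [0.4779, 0.3017, 0.0075]
eef_rot: [[-1.0, -0.024, 0.001], [-0.024, 1.0, 0.001], [-0.001, 0.001, -1.0]]
force: [-0.6, -0.6, -0.4]
grip_width: 0.716
finger_force: 38.5
```

Emit:
move_arm(targets="0 0 -0.2 0 0 0; 0 0 -0.4 0 0 0; 0 0 -0.4 0 0 0")

```text
clock: 7.18
eef_pos: [0.4777, 0.3016, 0.0036]
eef_rot: [[-1.0, -0.024, 0.0], [-0.024, 1.0, 0.0], [-0.0, 0.0, -1.0]]
force: [-0.8, 0.1, -0.6]
grip_width: 0.718
finger_force: 38.5
```

Emit:
move_arm(targets="0 0 -0.1 0 0 0; 0 0 -0.2 0 0 0; 0 0 -0.2 0 0 0")

```text
clock: 7.55
eef_pos: [0.4778, 0.3017, 0.0027]
eef_rot: [[-1.0, -0.024, 0.001], [-0.024, 1.0, 0.001], [-0.001, 0.001, -1.0]]
force: [-1.9, -1.6, 8.2]
grip_width: 0.717
finger_force: 39.3
```

Contact at 8 N, so the cap is down. I release it and rise.

Emit:
move_arm(targets="0 0 0.1 0 0 0; 0 0 0.1 0 0 0; 0 0 0.1 0 0 0", fingers=1)

```text
clock: 7.92
eef_pos: [0.4775, 0.3015, 0.0022]
eef_rot: [[-1.0, -0.024, -0.0], [-0.024, 1.0, -0.0], [0.0, -0.0, -1.0]]
force: [-0.4, -0.3, -0.1]
grip_width: 0.999
finger_force: 0.0
```

Emit:
move_arm(targets="0 0 3 0 0 0; 0 0 8 0 0 0; -5 0 13 0 -10 0; -10 0 17 0 -20 0; -15 -5 20 0 -30 0")

```text
clock: 8.55
eef_pos: [0.3536, 0.2742, 0.1871]
eef_rot: [[-0.883, -0.019, 0.468], [-0.024, 1.0, -0.003], [-0.468, -0.014, -0.884]]
force: [-1.0, -0.1, 0.2]
grip_width: 0.995
finger_force: 0.0
```

```bash
python3 log.py
```

```text
clock 8.55
joints [ 51.454    1.7939 123.8479 -33.8187  41.4184 -16.6583]
eef_pos [0.3536 0.2742 0.1871]
force [-1.0063 -0.0526  0.2243]
grip_width 0.995266721781598
finger_force 0.0
[[-0.883, -0.019, 0.468], [-0.024, 1.0, -0.003], [-0.468, -0.014, -0.884]]
```

Emit:
move_arm(targets="0 -4 0 0 -10 0; 0 -8 0 0 -20 0; 0 -10 0 0 -20 0; 0 -10 0 0 -20 0")

```text
clock: 9.05
eef_pos: [0.35, 0.1707, 0.1868]
eef_rot: [[-0.681, -0.008, 0.732], [-0.026, 1.0, -0.013], [-0.732, -0.028, -0.681]]
force: [1.0, 0.5, 0.5]
grip_width: 1.001
finger_force: 0.0
```

```bash
python3 log.py; python3 - <<'E'
import json
q=[6.42296274e+01,1.83513388e+01,8.97087242e+01,-1.16650020e-03,7.20439578e+01,-1.14584857e+00]
R=[[-9.09060463e-01,4.16663508e-01,-7.71877532e-04],[4.16664222e-01,9.09058978e-01,-1.64336201e-03],[1.69532201e-05,-1.81552918e-03,-9.99998352e-01]]
open("log.jsonl","a").write(json.dumps([q,[0.23937388,0.52225966,0.23046959],R])+"\n")
E
sed -i 's/A\[:,2\],A\[:,0\]/A[:,2],A[:,0],A[:,1]/; s/,T\[:,2\]\]/,T[:,2],W[:,0],W[:,1]]/' kin.py; python3 kin.py
```

```text
clock 9.05
joints [ 53.1049  -4.918  142.8373 -76.9136  37.5428  24.7759]
eef_pos [0.35   0.1707 0.1868]
force [1.0426 0.5443 0.5189]
grip_width 1.0007987042483295
finger_force 0.0
[[-0.681, -0.008, 0.732], [-0.026, 1.0, -0.013], [-0.732, -0.028, -0.681]]
(1, 1, 90) [ 0.1403 -0.      0.0115  0.5918  0.      0.417   0.0252  0.3183  0.
  0.    ] [6.289 6.188 4.375 1.179 1.017 0.536 0.337 0.296 0.287 0.141] 2.011688482461693e-09 6.366117624376222e-10
```

The kinematics now fit exactly. Next I search for a feasible combined grasp and pour: azimuth, downtilt, yaw and pour direction.

```bash
cat > plan.py <<'E'
from kin import *
h,oy,L1,L2,e2,d=par[0],par[2],par[3],par[5],par[6],par[7]
# par order: Az,Ax,Ay,Bz,Bx,Cz,Cx,Tz
def ik(p,R):
    w=p-d*R[:,2];rho=np.hypot(w[0],w[1])
    if rho<abs(oy):return None
    r=np.sqrt(rho**2-oy**2);q1=np.degrees(np.arctan2(w[1],w[0])-np.arctan2(oy,r))
    z=w[2]-h;l2=np.hypot(L2,e2);g=np.degrees(np.arctan2(e2,L2));D2=r*r+z*z
    c=(D2-L1**2-l2**2)/(2*L1*l2)
    if abs(c)>1:return None
    k=np.degrees(np.arccos(c));q3=k-g
    q2=np.degrees(np.arctan2(r,z)-np.arctan2(l2*np.sin(np.radians(k)),L1+l2*c))
    M=(rz(q1)@ry(q2+q3)).T@R
    q5=np.degrees(np.arccos(np.clip(M[2,2],-1,1)));q4=np.degrees(np.arctan2(M[1,2],M[0,2]));q6=np.degrees(np.arctan2(M[2,1],-M[2,0]))-90
    q4=(q4+90)%360-90;q6=(q6+180)%360-180
    if q4<-77: q4+=360
    return np.array([q1,q2,q3,q4,q5,q6])
def marg(q): return -99 if q is None else min((q-LO).min(),(HI-q).min())
SH=np.array([.478,.187,0]);CUP=np.array([.463,-.148,.064]);GB=.024
def grasp(al,de,hg,flip=0):
    a,e=np.radians([al,de]);z=np.array([np.cos(a)*np.cos(e),np.sin(a)*np.cos(e),-np.sin(e)]);y=np.array([-np.sin(a),np.cos(a),0])
    if flip:y=-y
    return np.stack([np.cross(y,z),y,z],1)
def tipR(th,be): # shaker up -> towards azimuth be
    b=np.radians(be);return Ro.from_rotvec(np.radians(th)*np.array([-np.sin(b),np.cos(b),0])).as_matrix()
def pose(mouth,th,be,psi,R0,hg):
    S=tipR(th,be)@rz(psi);R=S@R0;g=mouth+S@np.array([0,0,hg-.118]);return g+GB*R[:,2],R
E
cat > search.py <<'E'
from plan import *
from joblib import x if 0 else None
E
cat > search.py <<'E'
from plan import *
for q,p,R in D:
    assert np.abs(ik(np.array(p),np.array(R))-q).max()<1e-3,(ik(np.array(p),np.array(R)),q)
res=[]
def low(p,R,h): # lowest of arm tool axis near the wrist
    return (p-d*R[:,2])[2]
for hg in(.065,):
 for al in range(0,100,15):
  for de in range(10,61,10):
   for fl in(0,1):
    R0=grasp(al,de,hg,fl);p0=SH+[0,0,hg]+GB*R0[:,2]
    m0=min(marg(ik(p0,R0)),marg(ik(p0+[0,0,.15],R0)))
    if m0<4 or low(p0,R0,0)<.09: continue
    for be in range(-180,180,15):
     b=np.radians(be);hb=np.array([np.cos(b),np.sin(b),0]);mo=CUP-.012*hb+[0,0,.036]
     for psi in range(-180,180,15):
      mm=m0;Q=[]
      for th,dz in((0,.2),(40,.15),(85,.12),(100,0),(120,0),(140,0)):
        p,R=pose(mo+[0,0,dz],th,be,psi,R0,hg);q=ik(p,R);mm=min(mm,marg(q))
        if mm<4 or low(p,R,0)<.1:mm=-1;break
        if Q and np.abs(q-Q[-1]).max()>100: mm=-1;break
        Q.append(q)
      if mm>0:
        # gripper body clearance over rim
        c=min((p-s*R[:,2])[2] for s in(.08,.15,.2,.26))
        res.append((c>.125,round(mm,1),al,de,fl,be,psi,round(c,3)))
res.sort(reverse=True);print(len(res));[print(r) for r in res[:25]]
E
python3 search.py
```

```text
1365
(np.True_, np.float64(28.5), 90, 40, 1, 60, 0, np.float64(0.125))
(np.True_, np.float64(28.5), 90, 40, 1, 45, -30, np.float64(0.137))
(np.True_, np.float64(28.5), 90, 40, 1, 45, -45, np.float64(0.141))
(np.True_, np.float64(28.0), 90, 10, 1, 75, 15, np.float64(0.164))
(np.True_, np.float64(28.0), 90, 10, 1, 75, 0, np.float64(0.167))
(np.True_, np.float64(28.0), 90, 10, 1, 60, 15, np.float64(0.158))
(np.True_, np.float64(28.0), 90, 10, 1, 60, 0, np.float64(0.164))
(np.True_, np.float64(28.0), 90, 10, 1, 60, -15, np.float64(0.167))
(np.True_, np.float64(28.0), 90, 10, 1, 60, -30, np.float64(0.169))
(np.True_, np.float64(28.0), 90, 10, 1, 45, 0, np.float64(0.158))
(np.True_, np.float64(28.0), 90, 10, 1, 45, -15, np.float64(0.164))
(np.True_, np.float64(28.0), 90, 10, 1, 45, -30, np.float64(0.167))
(np.True_, np.float64(28.0), 90, 10, 1, 30, -15, np.float64(0.158))
(np.True_, np.float64(28.0), 90, 10, 1, 30, -30, np.float64(0.164))
(np.True_, np.float64(28.0), 90, 10, 1, 15, -15, np.float64(0.151))
(np.True_, np.float64(28.0), 90, 10, 1, 15, -30, np.float64(0.158))
(np.True_, np.float64(28.0), 90, 10, 1, 0, -15, np.float64(0.142))
(np.True_, np.float64(28.0), 90, 10, 1, 0, -30, np.float64(0.151))
(np.True_, np.float64(28.0), 90, 10, 1, -15, -30, np.float64(0.142))
(np.True_, np.float64(28.0), 90, 10, 0, -90, 135, np.float64(0.158))
(np.True_, np.float64(28.0), 90, 10, 0, -105, 135, np.float64(0.164))
(np.True_, np.float64(28.0), 90, 10, 0, -120, 135, np.float64(0.167))
(np.True_, np.float64(27.8), 90, 30, 1, 75, 30, np.float64(0.141))
(np.True_, np.float64(27.8), 90, 30, 1, 60, 15, np.float64(0.141))
(np.True_, np.float64(27.8), 90, 30, 1, 60, 0, np.float64(0.146))
```

```bash
sed -i 's/range(0,100,15)/(50,60,70)/; s/range(10,61,10)/(20,30,40)/; s/^res.sort.*//' search.py; cat >> search.py <<'E'
res=[r for r in res if r[0] and abs(r[6])<=60]
for al in(50,60,70):
 for de in(20,30,40):
  for fl in(0,1):
   s=sorted([r for r in res if r[2:5]==(al,de,fl)],key=lambda r:-r[1]+abs(r[6])/10)[:3]
   if s:
    R0=grasp(al,de,.065,fl);print(al,de,fl,ik(SH+[0,0,.065]+GB*R0[:,2],R0).round(0));[print("   ",float(r[1]),r[5:7],float(r[7])) for r in s]
E
python3 search.py
```

```text
50 30 0 [ -4.  34. 145. 126.  59.  91.]
    4.9 (150, 45) 0.126
    4.9 (165, 60) 0.126
50 30 1 [ -4.  34. 145. 126.  59. -89.]
    4.9 (0, 0) 0.135
    4.9 (15, 0) 0.145
    4.9 (30, 0) 0.148
50 40 1 [  0.  27. 141. 121.  43. -76.]
    9.1 (30, 0) 0.134
    9.1 (45, 0) 0.14
    9.1 (60, 0) 0.139
60 20 0 [-11.  42. 142. 111.  71.  86.]
    8.0 (150, 30) 0.143
    8.0 (165, 45) 0.143
    8.0 (-180, 60) 0.143
60 20 1 [-11.  42. 142. 111.  71. -94.]
    8.0 (0, 0) 0.143
    8.0 (15, 0) 0.15
    8.0 (30, 0) 0.155
60 30 0 [ -7.  34. 140. 109.  58.  97.]
    10.1 (165, 60) 0.141
60 30 1 [ -7.  34. 140. 109.  58. -83.]
    10.1 (15, 0) 0.141
    10.1 (30, 0) 0.146
    10.1 (45, 0) 0.149
60 40 1 [ -3.  28. 136. 103.  45. -70.]
    13.3 (30, 0) 0.125
    13.3 (45, 0) 0.137
    13.3 (60, 0) 0.141
70 20 0 [-12.  42. 135.  96.  70.  93.]
    14.4 (150, 15) 0.139
    14.4 (165, 30) 0.139
    14.4 (-180, 45) 0.139
70 20 1 [-12.  42. 135.  96.  70. -87.]
    14.4 (0, 0) 0.128
    14.4 (15, 0) 0.145
    14.4 (30, 0) 0.152
70 30 0 [ -9.  35. 134.  94.  59. 103.]
    13.0 (165, 45) 0.135
    13.4 (-180, 60) 0.135
    5.3 (165, 60) 0.145
70 30 1 [ -9.  35. 134.  94.  59. -77.]
    15.8 (15, 0) 0.126
    15.8 (30, 0) 0.143
    15.8 (45, 0) 0.147
70 40 1 [ -5.  29. 132.  88.  48. -65.]
    18.1 (45, 0) 0.13
    18.1 (60, 0) 0.139
    18.1 (30, -15) 0.13
```

```bash
sed -i 's/(50,60,70)/(50,60,70)/; s/(20,30,40)/(15,25,35)/; s/if mm<4 or low(p,R,0)<.1:/if mm<4 or low(p,R,0)<.1 or (p-d*R[:,2])[0]>.5:/; /^res=\[r/,$d' search.py; cat >> search.py <<'E'
print(len(res));res=[r for r in res if r[1]>7]
def wp(r):
    R0=grasp(r[2],r[3],.065,r[4]);b=np.radians(r[5]);mo=CUP-.012*np.array([np.cos(b),np.sin(b),0])+[0,0,.036]
    p,R=pose(mo,140,r[5],r[6],R0,.065);return (p-d*R[:,2]).round(2),R[:,2].round(2)
res.sort(key=lambda r:-r[1]-100*min(r[7],.14)+abs(r[6])/10)
for r in res[:22]: print(float(r[1]),r[2:7],float(r[7]),*wp(r))
E
python3 search.py
```

```text
83
13.4 (70, 15, 1, 75, 0) 0.164 [0.5  0.07 0.26] [-0.15 -0.89 -0.42]
14.2 (70, 15, 0, 150, 15) 0.144 [ 0.25 -0.32  0.16] [ 0.85  0.52 -0.06]
14.2 (70, 15, 1, -15, -15) 0.141 [ 0.47 -0.43  0.14] [-0.17  0.99 -0.01]
14.2 (70, 15, 0, 150, 0) 0.119 [ 0.29 -0.37  0.11] [0.73 0.68 0.09]
14.2 (70, 15, 1, -30, -30) 0.141 [ 0.4  -0.42  0.14] [ 0.09  1.   -0.01]
15.0 (70, 25, 1, -15, -15) 0.111 [ 0.5  -0.42  0.1 ] [-0.27  0.95  0.12]
14.2 (70, 15, 0, 135, -15) 0.119 [ 0.24 -0.32  0.11] [0.88 0.46 0.09]
14.2 (70, 15, 0, 165, 15) 0.119 [ 0.35 -0.41  0.11] [0.53 0.84 0.09]
15.0 (70, 25, 1, -30, -45) 0.141 [ 0.48 -0.41  0.14] [-0.21  0.98 -0.01]
13.1 (70, 25, 0, 150, 15) 0.122 [ 0.24 -0.3   0.12] [0.9  0.43 0.08]
12.4 (70, 15, 1, 60, -30) 0.162 [0.48 0.08 0.25] [-0.14 -0.91 -0.39]
15.0 (70, 25, 1, -30, -30) 0.111 [ 0.43 -0.42  0.1 ] [-0.02  0.99  0.12]
11.0 (70, 25, 1, 60, -30) 0.153 [0.5  0.09 0.21] [-0.19 -0.96 -0.22]
12.1 (70, 15, 1, -30, -45) 0.149 [ 0.46 -0.41  0.19] [-0.12  0.98 -0.16]
15.0 (70, 25, 1, -45, -45) 0.111 [ 0.36 -0.4   0.1 ] [0.24 0.96 0.12]
12.0 (70, 15, 1, -45, -45) 0.141 [ 0.33 -0.39  0.14] [ 0.35  0.94 -0.01]
7.3 (70, 15, 0, 135, 0) 0.144 [ 0.21 -0.26  0.16] [ 0.96  0.28 -0.06]
7.5 (60, 15, 0, 135, 0) 0.132 [ 0.23 -0.3   0.13] [0.91 0.41 0.04]
7.5 (60, 15, 1, -15, 0) 0.132 [ 0.45 -0.43  0.13] [-0.1   0.99  0.04]
15.0 (70, 35, 1, -45, -60) 0.108 [ 0.44 -0.41  0.1 ] [-0.04  0.99  0.14]
7.5 (60, 15, 0, 150, 15) 0.132 [ 0.27 -0.36  0.13] [0.78 0.63 0.04]
7.5 (60, 15, 1, -30, -15) 0.132 [ 0.38 -0.42  0.13] [0.16 0.99 0.04]
```

```bash
sed -i 's/(50,60,70)/(55,60,65)/; s/(15,25,35)/(20,25,30)/; s/(140,0))/(135,0))/; s/p,R=pose(mo,140/p,R=pose(mo,135/; s/r\[1\]>7/r[1]>6/' search.py; python3 search.py
```

```text
134
11.2 (65, 20, 1, -15, -15) 0.14 [ 0.5  -0.42  0.15] [-0.28  0.96 -0.04]
11.2 (65, 20, 0, 150, 15) 0.134 [ 0.26 -0.33  0.13] [0.85 0.53 0.01]
8.7 (65, 20, 1, 75, 0) 0.161 [0.47 0.07 0.26] [-0.07 -0.91 -0.41]
11.9 (65, 25, 0, 150, 15) 0.119 [ 0.25 -0.31  0.11] [0.87 0.48 0.08]
11.2 (65, 20, 1, -30, -30) 0.14 [ 0.43 -0.42  0.15] [-0.03  1.   -0.04]
11.2 (65, 20, 1, -15, 0) 0.108 [ 0.45 -0.43  0.1 ] [-0.11  0.99  0.13]
11.9 (65, 25, 1, -30, -30) 0.131 [ 0.44 -0.42  0.13] [-0.08  1.    0.03]
10.8 (65, 20, 0, 150, 30) 0.145 [ 0.23 -0.28  0.18] [ 0.92  0.36 -0.14]
11.2 (65, 20, 0, 165, 30) 0.134 [ 0.31 -0.38  0.13] [0.68 0.73 0.01]
8.1 (65, 20, 0, 135, 0) 0.134 [ 0.22 -0.27  0.13] [0.96 0.29 0.01]
11.9 (65, 25, 1, -30, -45) 0.144 [ 0.5  -0.4   0.17] [-0.27  0.96 -0.11]
12.9 (65, 30, 1, -30, -30) 0.115 [ 0.46 -0.41  0.11] [-0.14  0.99  0.09]
7.3 (65, 25, 1, 75, 0) 0.156 [0.48 0.08 0.24] [-0.09 -0.94 -0.33]
11.9 (65, 25, 0, 165, 30) 0.119 [ 0.3  -0.36  0.11] [0.72 0.69 0.08]
11.2 (65, 20, 1, -45, -45) 0.14 [ 0.36 -0.4   0.15] [ 0.23  0.97 -0.04]
11.2 (65, 20, 1, -30, -45) 0.148 [ 0.48 -0.41  0.19] [-0.22  0.96 -0.19]
11.2 (65, 20, 1, -30, -15) 0.108 [ 0.38 -0.41  0.1 ] [0.15 0.98 0.13]
11.9 (65, 25, 1, -45, -45) 0.131 [ 0.38 -0.4   0.13] [0.18 0.98 0.03]
9.3 (65, 20, 1, 90, 30) 0.161 [0.49 0.07 0.26] [-0.08 -0.9  -0.42]
6.2 (65, 30, 1, 75, 0) 0.151 [0.48 0.09 0.21] [-0.1  -0.96 -0.25]
8.0 (60, 20, 0, 135, 0) 0.121 [ 0.22 -0.29  0.12] [0.93 0.35 0.07]
8.0 (60, 20, 1, -15, 0) 0.121 [ 0.46 -0.42  0.12] [-0.16  0.98  0.07]
```

```bash
cat > path.py <<'E'
from plan import *
from scipy.spatial.transform import Slerp
AL,DE,FL,BE,PSI,HG=65,25,1,-30,-35,.062
R0=grasp(AL,DE,HG,FL);GR=SH+[0,0,HG]+GB*R0[:,2]
def rows(wps,step=10,lin=.05):
    """wps: list of (p,R). prints 5-row calls, checks joints"""
    seq=[wps[0]]
    for (p,R),(p2,R2) in zip(wps,wps[1:]):
        dv=Ro.from_matrix(R2@R.T).as_rotvec(degrees=True);n=max(1,int(np.ceil(max(np.linalg.norm(dv)/step,np.linalg.norm(p2-p)/lin))))
        for i in range(1,n+1): seq.append((p+(p2-p)*i/n,Ro.from_rotvec(dv*i/n,degrees=True).as_matrix()@R))
    q0=ik(*seq[0]);mm=99;dq=0
    for p,R in seq[1:]:
        q=ik(p,R)
        if q is None: print("unreach",p);q=q0
        mm=min(mm,marg(q));dq=max(dq,np.abs(q-q0).max());q0=q
    print("margin %.1f maxdq/row %.1f"%(mm,dq),"end q",q0.round(0))
    for k in range(1,len(seq),5):
        pb,Rb=seq[k-1];print("; ".join(" ".join("%g"%round(v,1) for v in list((p-pb)*100)+list(Ro.from_matrix(R@Rb.T).as_rotvec(degrees=True))) for p,R in seq[k:k+5]))
E
python3 - <<'E'
from path import *
q,p,R=D[-2];p=np.array(p);R=np.array(R)
print(p,GR)
y=np.radians(-25);yv=np.array([np.cos(y),np.sin(y),0]);zd=np.array([0,0,-1.]);Rd=np.stack([np.cross(yv,zd),yv,zd],1)
Rm=Ro.from_rotvec([0,0,-60],degrees=True).as_matrix()
yy=np.radians(35);ym=np.array([np.cos(yy),np.sin(yy),0]);Rm=np.stack([np.cross(ym,zd),ym,zd],1)
rows([(p,R),(np.array([.40,.14,.25]),Rm),(np.array([.42,.12,.26]),Rd),(GR+[0,0,.11],R0),(GR,R0)])
f=dict(np.load("top0.npz"));from h import cloud
P=cloud(f);m=(f["range_z"]>0)&(P[...,0]>.25)&(P[...,0]<.52)&(P[...,1]<-.22)&(P[...,1]>-.55);print(np.percentile(P[m][:,2],[1,50,99,100]))
E
```

```text
[0.34995309 0.17065001 0.18678701] [0.48719253 0.20671345 0.05185716]
margin 11.8 maxdq/row 19.1 end q [-10.  38. 138. 103.  64. -86.]
0.6 -0.4 0.8 3 5.3 -6.6; 1.3 -0.8 1.6 6 10.7 -13.2; 1.9 -1.1 2.4 8.9 16 -19.8; 2.5 -1.5 3.2 11.9 21.4 -26.4; 3.1 -1.9 4 14.9 26.7 -33
0.6 -0.4 0.8 3 5.3 -6.6; 1.3 -0.8 1.6 6 10.7 -13.2; 1.9 -1.1 2.4 8.9 16 -19.8; 2.2 -1.4 2.5 10.2 15.4 -28.3; 2.4 -1.7 2.7 11.4 14.7 -36.8
0.3 -0.3 0.1 0 0 -8.6; 0.6 -0.6 0.3 0 0 -17.1; 0.9 -0.9 0.4 0 0 -25.7; 1.1 -1.1 0.6 0 0 -34.3; 1.4 -1.4 0.7 0 0 -42.9
1 1.2 -1.4 8.4 -3.9 0; 1.9 2.5 -2.8 16.8 -7.8 0; 2.9 3.7 -4.2 25.2 -11.8 0; 3.8 5 -5.6 33.7 -15.7 0; 4.8 6.2 -7 42.1 -19.6 0
1 1.2 -1.4 8.4 -3.9 -0; 1.9 2.5 -2.8 16.8 -7.8 -0; 1.9 2.5 -6.5 16.8 -7.8 -0; 1.9 2.5 -10.1 16.8 -7.8 -0; 1.9 2.5 -13.8 16.8 -7.8 -0
[-0.9289585  -0.00768212  0.00258151  0.00608826]
```

Emit:
move_arm(targets="0.6 -0.4 0.8 3 5.3 -6.6; 1.3 -0.8 1.6 6 10.7 -13.2; 1.9 -1.1 2.4 9 16 -19.8; 2.5 -1.5 3.2 12 21.4 -26.4; 3.1 -1.9 4 15 26.7 -33", fingers=1)

```text
clock: 9.68
eef_pos: [0.3849, 0.1557, 0.23]
eef_rot: [[-0.771, 0.562, 0.3], [0.561, 0.822, -0.098], [-0.302, 0.093, -0.949]]
force: [0.9, -0.9, -1.1]
grip_width: 1.004
finger_force: 0.0
```

Emit:
move_arm(targets="0.6 -0.4 0.8 3 5.3 -6.6; 1.3 -0.8 1.6 6 10.7 -13.2; 1.9 -1.1 2.4 9 16 -19.8; 2.2 -1.4 2.5 10.2 15.4 -28.3; 2.4 -1.7 2.7 11.4 14.7 -36.8")

```text
clock: 10.3
eef_pos: [0.4092, 0.1377, 0.256]
eef_rot: [[-0.301, 0.954, 0.007], [0.954, 0.301, -0.001], [-0.003, 0.006, -1.0]]
force: [-0.6, 1.0, -0.2]
grip_width: 0.998
finger_force: 0.0
```

Emit:
move_arm(targets="0.3 -0.3 0.1 0 0 -8.6; 0.6 -0.6 0.3 0 0 -17.1; 0.9 -0.9 0.4 0 0 -25.7; 1.1 -1.1 0.6 0 0 -34.3; 1.4 -1.4 0.7 0 0 -42.9")

```text
clock: 10.92
eef_pos: [0.4228, 0.124, 0.2632]
eef_rot: [[0.428, 0.904, 0.005], [0.904, -0.428, -0.004], [-0.002, 0.007, -1.0]]
force: [0.2, 0.2, -0.6]
grip_width: 0.999
finger_force: 0.0
```

Emit:
move_arm(targets="1 1.2 0 8.4 -3.9 0; 1.9 2.5 0 16.8 -7.8 0; 2.9 3.7 0 25.2 -11.8 0; 3.8 5 0 33.7 -15.7 0; 4.8 6.2 0 42.1 -19.6 0")

```text
clock: 11.55
eef_pos: [0.4711, 0.1856, 0.2639]
eef_rot: [[0.289, 0.904, 0.315], [0.623, -0.427, 0.655], [0.727, 0.006, -0.687]]
force: [-1.1, 0.4, -1.2]
grip_width: 1.001
finger_force: 0.0
```

Emit:
move_arm(targets="1 1.2 0 8.4 -3.9 0; 1.9 2.5 0 16.8 -7.8 0; 1.9 2.5 0 16.8 -7.8 0; 1.9 2.5 0 16.8 -7.8 0")

```text
clock: 12.05
eef_pos: [0.4891, 0.2107, 0.2632]
eef_rot: [[0.182, 0.904, 0.386], [0.386, -0.427, 0.818], [0.904, 0.001, -0.427]]
force: [0.4, 0.4, 0.1]
grip_width: 1.0
finger_force: 0.0
```

```bash
python3 - <<'E'
from log import log;log()
from path import *
import json
q,p,R=json.loads(open("log.jsonl").readlines()[-1]);rows([(np.array(p),np.array(R)),(GR+[0,0,.11],R0)])
from h import *
f=cams.grab_frame("scene");cv2.imwrite("pics/g.png",cv2.resize(f["img"][100:300,80:320],None,fx=2.4,fy=2.4))
E
```

```text
clock 12.05
joints [ -9.4893  10.2349 127.0674  82.8758  61.2768 -41.962 ]
eef_pos [0.4891 0.2107 0.2632]
force [0.4225 0.3895 0.1295]
grip_width 0.9999890679466059
finger_force 0.0
[[0.182, 0.904, 0.386], [0.386, -0.427, 0.818], [0.904, 0.001, -0.427]]
margin 15.8 maxdq/row 7.3 end q [-10.  22. 134.  93.  61. -64.]
-0.1 -0.1 -3.4 0.1 -0 0.1; -0.1 -0.3 -6.8 0.2 -0.1 0.2; -0.2 -0.4 -10.1 0.3 -0.1 0.3
```

View pics/g.png

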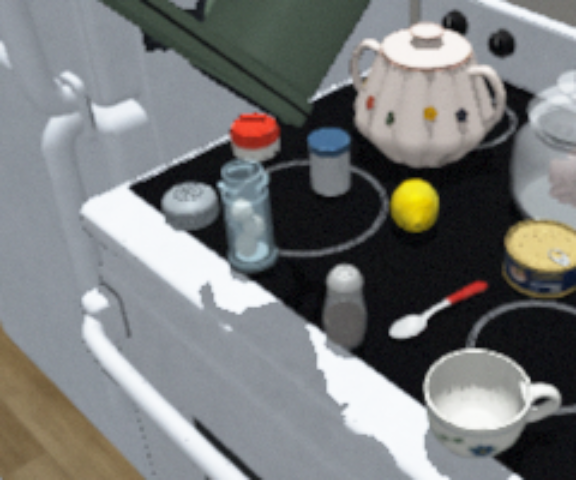

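The open shaker stands at (248,215), the cap lies right way up at (190,205), and the cup and salt shaker haven't moved. I descend around the shaker body.

Emit:
move_arm(targets="-0.1 -0.1 -4.5 0 0 0; -0.2 -0.3 -9 0 0 0; -0.2 -0.4 -13.5 0 0 0; -0.2 -0.4 -17.5 0 0 0; -0.2 -0.4 -21.1 0 0 0")

```text
clock: 12.72
eef_pos: [0.4876, 0.2071, 0.0514]
eef_rot: [[0.179, 0.905, 0.386], [0.386, -0.426, 0.819], [0.905, 0.003, -0.425]]
force: [1.2, 0.5, -0.1]
grip_width: 0.998
finger_force: 0.0
```

Emit:
move_arm(targets="0 0 0 0 0 0; 0 0 0 0 0 0")

```text
clock: 12.98
eef_pos: [0.4871, 0.2072, 0.0534]
eef_rot: [[0.179, 0.904, 0.387], [0.384, -0.427, 0.819], [0.906, 0.002, -0.424]]
force: [-0.8, -0.6, 0.2]
grip_width: 1.001
finger_force: 0.0
```

```bash
python3 log.py; python3 - <<'E'
from h import *
from path import GR
print(GR)
f=cams.grab_frame("scene");cv2.imwrite("pics/i.png",cv2.resize(f["img"][120:280,120:320],None,fx=3,fy=3))
E
```

```text
clock 12.975
joints [-10.1517  38.0948 138.0936 103.3769  63.9827 -86.0096]
eef_pos [0.4871 0.2072 0.0534]
force [-0.8038 -0.6332  0.1563]
grip_width 1.0010048964175953
finger_force 0.0
[[0.179, 0.904, 0.387], [0.384, -0.427, 0.819], [0.906, 0.002, -0.424]]
[0.48719253 0.20671345 0.05185716]
```

View pics/i.png

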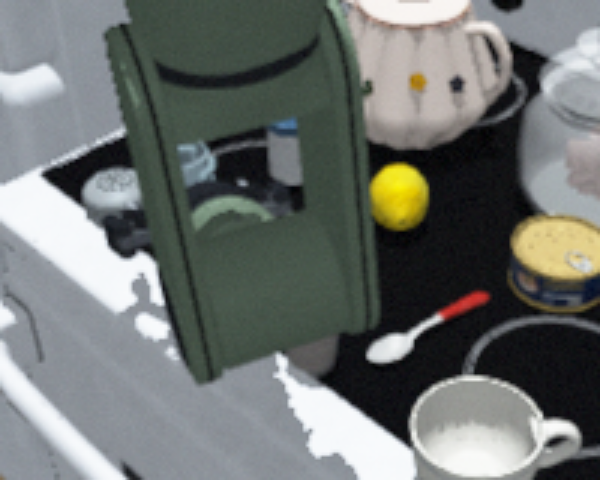

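The gripper straddles the shaker, visible at (195,160), and the salt shaker can be seen at (315,355) behind the wrist fork. Next I grip and lift a little.

Emit:
move_arm(targets="0 0 0 0 0 0; 0 0 0 0 0 0; 0 0 0 0 0 0; 0 0 0 0 0 0; 0 0 0 0 0 0", fingers=0, squeeze=60)

```text
clock: 13.65
eef_pos: [0.487, 0.2067, 0.0531]
eef_rot: [[0.181, 0.903, 0.389], [0.382, -0.429, 0.819], [0.906, 0.0, -0.423]]
force: [-2.4, -4.8, 6.7]
grip_width: 0.561
finger_force: 60.9
```

Emit:
move_arm(targets="0 0 0 0 0 0; 0 0 0.5 0 0 0; 0 0 1 0 0 0; 0 0 1 0 0 0")

```text
clock: 14.15
eef_pos: [0.4862, 0.2069, 0.0617]
eef_rot: [[0.183, 0.904, 0.386], [0.385, -0.427, 0.818], [0.905, -0.001, -0.426]]
force: [1.4, 0.3, -3.6]
grip_width: 0.554
finger_force: 64.8
```

```bash
python3 log.py; python3 - <<'E'
from path import *
import json
q,p,R=json.loads(open("log.jsonl").readlines()[-1]);p=np.array(p);R=np.array(R)
b=np.radians(BE);hb=np.array([np.cos(b),np.sin(b),0]);mo=CUP-.012*hb+[0,0,.036]
Rg=R0
up=lambda dz,th,psi=PSI,m=mo:pose(m+[0,0,dz],th,BE,psi,R0,HG)
print("lift+carry")
back=mo-.10*hb+[0,0,.17]
w=[(p,R),(p+[0,0,.13],R),pose(back,0,BE,PSI,R0,HG)];rows(w,8,.035)
print("tip to 85 while moving in");a=w[-1]
ws=[a]+[(pose(back+(mo+[0,0,.07]-back)*t,85*t,BE,PSI,R0,HG)) for t in np.linspace(.1,1,10)]
rows(ws,12,.06)
print("lower");rows([ws[-1],up(0,92)],8,.03)
print("pour");rows([up(0,t) for t in(92,97,102,107,112,117,122,127,132,135)],12)
for x in(a,ws[-1],up(0,135)):print((x[0]).round(3),(x[0]-d*x[1][:,2]).round(2),ik(*x).round(0))
E
```

```text
clock 14.15
joints [-10.1784  36.683  138.0136 102.6035  63.5087 -84.232 ]
eef_pos [0.4862 0.2069 0.0617]
force [ 1.3666  0.3405 -3.632 ]
grip_width 0.5538796668808205
finger_force 64.84639526344836
[[0.183, 0.904, 0.386], [0.385, -0.427, 0.818], [0.905, -0.001, -0.426]]
lift+carry
margin 5.6 maxdq/row 7.0 end q [-62.  10. 144.  77.  68. -62.]
0 0 3.2 0 0 0; 0 0 6.5 0 0 0; 0 0 9.8 0 0 0; 0 0 13 0 0 0; -1.1 -3.2 13.1 0 -0 -3.9
-1.1 -3.2 0.1 0 -0 -3.9; -2.3 -6.4 0.3 0 -0 -7.7; -3.4 -9.6 0.4 0 -0.1 -11.6; -4.5 -12.8 0.5 0.1 -0.1 -15.4; -5.6 -16 0.7 0.1 -0.1 -19.3
-1.1 -3.2 0.1 0 -0 -3.9; -2.3 -6.4 0.3 0 -0 -7.7; -3.4 -9.6 0.4 0 -0.1 -11.6
tip to 85 while moving in
margin 8.7 maxdq/row 12.1 end q [-45.  30. 112.  41.  88.  36.]
0 -0 -1.1 4.2 7.4 0; 0 -0 -2 8.5 14.7 0; 0 -0 -2.8 12.8 22.1 -0; 0.1 -0.1 -3.5 17 29.4 0; 0.2 -0.1 -4 21.3 36.8 0
0.2 -0.1 -0.4 4.2 7.4 -0; 0.5 -0.3 -0.7 8.5 14.7 0; 0.8 -0.5 -0.9 12.8 22.1 0; 1.3 -0.7 -1 17 29.4 -0; 1.9 -1.1 -1 21.2 36.8 0
lower
margin 37.7 maxdq/row 2.7 end q [-45.  38. 112.  41.  86.  37.]
-0 0 -2.1 1.2 2 -0; -0.1 0.1 -4.1 2.3 4 -0; -0.1 0.1 -6.2 3.5 6.1 -0
pour
margin 39.1 maxdq/row 4.2 end q [-43.  49. 103.  42. 110.  70.]
-0 0 0.6 2.5 4.3 0; -0 0 1.2 5 8.7 0; 0 -0 1.7 7.5 13 -0; 0.1 -0.1 2.3 10 17.3 0; 0.2 -0.1 2.9 12.5 21.7 0
0.2 -0.1 0.5 2.5 4.3 -0; 0.4 -0.2 1.1 5 8.7 -0; 0.6 -0.4 1.6 7.5 13 0; 0.8 -0.5 1.9 9 15.6 -0
[ 0.385 -0.081  0.204] [ 0.14 -0.23  0.34] [-62.  10. 144.  77.  68. -62.]
[ 0.406 -0.093  0.153] [ 0.39 -0.37  0.31] [-45.  30. 112.  41.  88.  36.]
[ 0.415 -0.098  0.139] [ 0.46 -0.41  0.15] [-43.  49. 103.  42. 110.  70.]
```

Emit:
move_arm(targets="0 0 3.2 0 0 0; 0 0 6.5 0 0 0; 0 0 9.8 0 0 0; 0 0 13 0 0 0; -1.1 -3.2 13.1 0 0 -3.9")

```text
clock: 14.78
eef_pos: [0.4761, 0.1752, 0.1949]
eef_rot: [[0.202, 0.874, 0.442], [0.373, -0.486, 0.79], [0.906, 0.005, -0.424]]
force: [-0.9, -0.5, -5.0]
grip_width: 0.557
finger_force: 65.5
```

Emit:
move_arm(targets="-1.1 -3.2 0.1 0 0 -3.9; -2.3 -6.4 0.3 0 0 -7.7; -3.4 -9.6 0.4 0 0 -11.6; -4.5 -12.8 0.5 0 0 -15.4; -5.6 -16 0.7 0 0 -19.3")

```text
clock: 15.4
eef_pos: [0.4184, 0.0144, 0.1993]
eef_rot: [[0.321, 0.662, 0.678], [0.281, -0.75, 0.599], [0.905, -0.002, -0.426]]
force: [-0.2, -0.7, -3.0]
grip_width: 0.559
finger_force: 65.8
```

Emit:
move_arm(targets="-1.1 -3.2 0.1 0 0 -3.9; -2.3 -6.4 0.3 0 0 -7.7; -3.4 -9.6 0.4 0 0 -11.6; -3.4 -9.6 0.4 0 0 -11.6")

```text
clock: 15.9
eef_pos: [0.3849, -0.0826, 0.2035]
eef_rot: [[0.371, 0.495, 0.786], [0.211, -0.869, 0.448], [0.905, -0.001, -0.426]]
force: [-0.6, 0.4, -3.6]
grip_width: 0.555
finger_force: 71.4
```

Emit:
move_arm(targets="0 0 -1.1 4.2 7.4 0; 0 0 -2 8.5 14.7 0; 0 0 -2.8 12.8 22.1 0; 0.1 -0.1 -3.5 17 29.4 0; 0.2 -0.1 -4 21.3 36.8 0")

```text
clock: 16.52
eef_pos: [0.3869, -0.0807, 0.1634]
eef_rot: [[0.853, 0.3, 0.427], [-0.066, -0.75, 0.658], [0.518, -0.589, -0.62]]
force: [-0.3, 0.3, -3.3]
grip_width: 0.556
finger_force: 71.5
```

Emit:
move_arm(targets="0.2 -0.1 -0.4 4.2 7.4 0; 0.5 -0.3 -0.7 8.5 14.7 0; 0.8 -0.5 -0.9 12.8 22.1 0; 1.3 -0.7 -1 17 29.4 0; 1.9 -1.1 -1 21.2 36.8 0")

```text
clock: 17.15
eef_pos: [0.4063, -0.0921, 0.1535]
eef_rot: [[0.98, -0.19, 0.054], [-0.139, -0.47, 0.871], [-0.14, -0.862, -0.488]]
force: [0.1, 0.5, -3.9]
grip_width: 0.553
finger_force: 71.6
```

```bash
python3 - <<'E'
from log import log;log()
from path import *
import json
from h import *
q,p,R=json.loads(open("log.jsonl").readlines()[-1]);p=np.array(p);R=np.array(R)
S=R@R0.T;g=p-GB*R[:,2];print("mouth",(g+S@[0,0,.118-HG]).round(4),"axis",S[:,2].round(3))
t=cams.grab_frame("top")["img"];s=cams.grab_frame("scene")["img"]
o=np.hstack([cv2.resize(t[150:270,270:390],(400,400)),cv2.resize(s[200:310,170:330],(400,275)) if 0 else cv2.resize(s[180:310,195:325],(400,400))]);cv2.imwrite("pics/j.png",o)
E
```

```text
clock 17.15
joints [-44.7491  30.2234 111.4931  41.078   88.4866  37.016 ]
eef_pos [ 0.4063 -0.0921  0.1535]
force [ 0.0509  0.4533 -3.9497]
grip_width 0.5534811659109357
finger_force 71.55209881866995
[[0.98, -0.19, 0.054], [-0.139, -0.47, 0.871], [-0.14, -0.862, -0.488]]
mouth [ 0.4535 -0.1407  0.1697] axis [ 0.866 -0.494  0.079]
```

View pics/j.png

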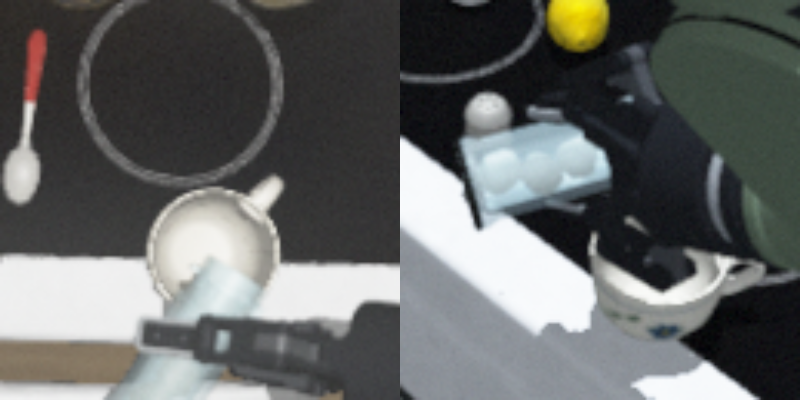

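In the top view the mouth is over the cup, with the cup centre at (213,248). In the scene view all three lumps lie at the shaker's foot end, (495,165) to (580,155). Next I lower and pour.

Emit:
move_arm(targets="0 0 -2.1 1.2 2 0; -0.1 0.1 -4.1 2.3 4 0; -0.1 0.1 -6.2 3.5 6.1 0; -0.1 0.1 -6.2 3.5 6.1 0")

```text
clock: 17.75
eef_pos: [0.4046, -0.0911, 0.0912]
eef_rot: [[0.96, -0.279, 0.008], [-0.129, -0.418, 0.899], [-0.247, -0.865, -0.438]]
force: [-0.2, 0.2, -3.6]
grip_width: 0.556
finger_force: 71.7
```

Emit:
move_arm(targets="0 0 0.6 2.5 4.3 0; 0 0 1.2 5 8.7 0; 0 0 1.7 7.5 13 0; 0.1 -0.1 2.3 10 17.3 0; 0.2 -0.1 2.9 12.5 21.7 0")

```text
clock: 18.38
eef_pos: [0.4073, -0.0929, 0.1222]
eef_rot: [[0.797, -0.592, -0.116], [-0.036, -0.238, 0.971], [-0.602, -0.77, -0.211]]
force: [0.0, -0.1, -3.0]
grip_width: 0.559
finger_force: 71.7
```

Emit:
move_arm(targets="0.2 -0.1 0.5 2.5 4.3 0; 0.4 -0.2 1.1 5 8.7 0; 0.6 -0.4 1.6 7.5 13 0; 0.8 -0.5 1.9 9 15.6 0; 0.8 -0.5 1.9 9 15.6 0")

```text
clock: 19.0
eef_pos: [0.4153, -0.0979, 0.1405]
eef_rot: [[0.607, -0.781, -0.147], [0.073, -0.129, 0.989], [-0.791, -0.611, -0.021]]
force: [0.5, 0.5, -3.0]
grip_width: 0.55
finger_force: 71.7
```

Emit:
move_arm(targets="0 0 0 0 0 0; 0 0 0 0 0 0; 0 0 0 0 0 0")

```text
clock: 19.38
eef_pos: [0.4153, -0.0981, 0.14]
eef_rot: [[0.606, -0.782, -0.147], [0.073, -0.129, 0.989], [-0.792, -0.61, -0.021]]
force: [-0.9, 0.1, -3.7]
grip_width: 0.554
finger_force: 71.7
```

```bash
python3 - <<'E'
from log import log;log()
from path import *
import json
from h import *
q,p,R=json.loads(open("log.jsonl").readlines()[-1]);p=np.array(p);R=np.array(R)
S=R@R0.T;g=p-GB*R[:,2];print("mouth",(g+S@[0,0,.118-HG]).round(4),"axis",S[:,2].round(3))
t=cams.grab_frame("top")["img"];s=cams.grab_frame("scene")["img"]
cv2.imwrite("pics/k.png",np.hstack([cv2.resize(t[150:270,270:390],(400,400)),cv2.resize(s[180:310,195:325],(400,400))]))
E
```

```text
clock 19.375
joints [-42.8377  49.1568 103.0863  41.7609 110.1808  70.4787]
eef_pos [ 0.4153 -0.0981  0.14  ]
force [-0.8659  0.1029 -3.7434]
grip_width 0.5541545219192129
finger_force 71.70348445734135
[[0.606, -0.782, -0.147], [0.073, -0.129, 0.989], [-0.792, -0.61, -0.021]]
mouth [ 0.4531 -0.1415  0.1008] axis [ 0.611 -0.351 -0.709]
```

View pics/k.png

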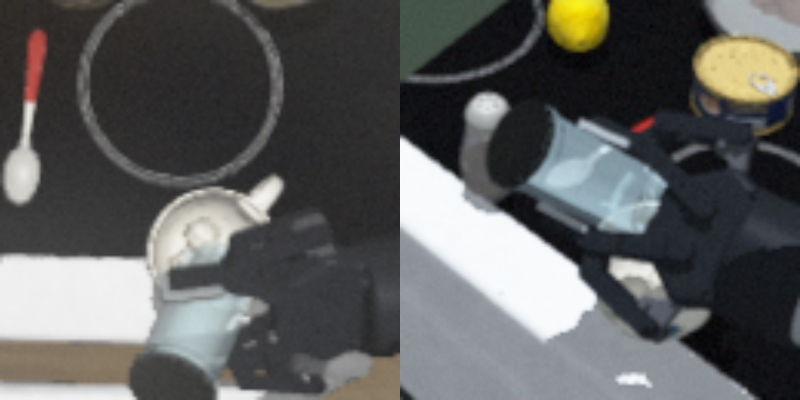

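One lump is visible in the cup at (205,233), and the glass looks see-through. To be sure it is empty I'll tip further.

```bash
python3 - <<'E'
from path import *
b=np.radians(BE);hb=np.array([np.cos(b),np.sin(b),0]);mo=CUP-.012*hb+[0,0,.036]
U=lambda th,f=0,dz=0:pose(mo+f*hb+[0,0,dz],th,BE,PSI,R0,HG)
rows([U(135)]+[U(135+t,.0004*t) for t in(5,10,15,20,25)],12)
x=U(160,.01);print((x[0]-d*x[1][:,2]).round(3),(x[0]-.1*x[1][:,2]).round(3))
E
```

```text
margin 29.4 maxdq/row 4.1 end q [-43.  56. 100.  48. 121.  90.]
0.5 -0.3 0.5 2.5 4.3 -0; 1 -0.6 0.9 5 8.7 0; 1.6 -0.9 1.3 7.5 13 0; 2.1 -1.2 1.6 10 17.3 0; 2.7 -1.6 1.9 12.5 21.7 -0
[ 0.475 -0.421  0.081] [ 0.452 -0.211  0.134]
```

Emit:
move_arm(targets="0.5 -0.3 0.8 2.5 4.3 0; 1 -0.6 1.4 5 8.7 0; 1.6 -0.9 2 7.5 13 0; 1.6 -0.9 2 7.5 13 0; 1.6 -0.9 2 7.5 13 0")

```text
clock: 20.1
eef_pos: [0.4312, -0.1071, 0.1596]
eef_rot: [[0.414, -0.9, -0.134], [0.184, -0.061, 0.981], [-0.891, -0.431, 0.141]]
force: [0.0, -0.6, -3.8]
grip_width: 0.552
finger_force: 71.7
```

Emit:
move_arm(targets="0 0 0.3 0 0 0; 0 0 0 0 0 0; 0 0 0.3 0 0 0; 0 0 0 0 0 0; 0 0 0 0 0 0")

```text
clock: 20.72
eef_pos: [0.4313, -0.1071, 0.1595]
eef_rot: [[0.413, -0.901, -0.133], [0.185, -0.06, 0.981], [-0.892, -0.43, 0.142]]
force: [-0.9, 0.6, -3.9]
grip_width: 0.557
finger_force: 71.7
```

```bash
python3 - <<'E'
from log import log;log()
from path import *
import json
q,p,R=json.loads(open("log.jsonl").readlines()[-1]);p=np.array(p);R=np.array(R)
b=np.radians(BE);hb=np.array([np.cos(b),np.sin(b),0]);mo=CUP-.012*hb+[0,0,.036]
back=mo-.10*hb+[0,0,.17]
U=lambda m,th:pose(m,th,BE,PSI,R0,HG)
S=R@R0.T;g=p-GB*R[:,2];m0=g+S@[0,0,.118-HG];print("mouth",m0.round(4),"axis",S[:,2].round(3))
m1=mo+[0,0,.08]
print("rise");rows([(p,R)]+[U(m0+(m1-m0)*t,150-40*t) for t in np.linspace(.125,1,8)],12)
print("untip");rows([U(m1+(back-m1)*t,110*(1-t)) for t in np.linspace(0,1,14)],12)
E
```

```text
clock 20.725
joints [-42.5533  52.6363 101.0549  45.5718 117.6705  82.9251]
eef_pos [ 0.4313 -0.1071  0.1595]
force [-0.8951  0.6269 -3.9086]
grip_width 0.5568433961146289
finger_force 71.70707827948831
[[0.413, -0.901, -0.133], [0.185, -0.06, 0.981], [-0.892, -0.43, 0.142]]
mouth [ 0.4587 -0.1445  0.1075] axis [ 0.431 -0.247 -0.868]
rise
margin 34.5 maxdq/row 3.5 end q [-44.  36. 105.  41. 104.  57.]
-0.5 0.3 0.5 -2.6 -4.6 -0.2; -0.9 0.5 1 -5.1 -8.9 -0.2; -1.3 0.7 1.4 -7.6 -13.2 -0.2; -1.6 0.9 1.8 -10.1 -17.6 -0.2; -1.9 1.1 2.2 -12.6 -21.9 -0.2
-0.3 0.1 0.4 -2.5 -4.3 0; -0.5 0.3 0.7 -5 -8.7 0; -0.7 0.4 1.1 -7.5 -13 -0
untip
margin 5.8 maxdq/row 12.7 end q [-62.  10. 144.  77.  68. -62.]
-0.8 0.4 -0.3 -4.2 -7.3 0; -1.4 0.8 -0.6 -8.5 -14.7 -0; -1.9 1.1 -0.9 -12.7 -22 0; -2.3 1.3 -1.1 -16.9 -29.3 0; -2.6 1.5 -1.3 -21.2 -36.6 0
-0.2 0.1 -0.1 -4.2 -7.3 0; -0.2 0.1 -0.1 -8.5 -14.7 -0; -0.2 0.1 -0 -12.7 -22 0; -0.1 0.1 0.2 -16.9 -29.3 -0; 0 -0 0.5 -21.2 -36.6 0
0.2 -0.1 0.5 -4.2 -7.3 -0; 0.4 -0.2 1.1 -8.5 -14.7 -0; 0.5 -0.3 1.9 -12.7 -22 -0
```

Emit:
move_arm(targets="-0.5 0.3 0.5 -2.6 -4.6 0; -0.9 0.5 1 -5.1 -8.9 0; -1.3 0.7 1.4 -7.6 -13.2 0; -1.6 0.9 1.8 -10.1 -17.6 0; -1.9 1.1 2.2 -12.6 -21.9 0")

```text
clock: 21.35
eef_pos: [0.4122, -0.0961, 0.1818]
eef_rot: [[0.723, -0.678, -0.135], [0.007, -0.189, 0.982], [-0.691, -0.71, -0.132]]
force: [0.1, -0.7, -2.6]
grip_width: 0.554
finger_force: 71.7
```

Emit:
move_arm(targets="-0.3 0.1 0.4 -2.5 -4.3 0; -0.5 0.3 0.7 -5 -8.7 0; -0.7 0.4 1.1 -7.5 -13 0; -0.7 0.4 1.5 -7.5 -13 0")

```text
clock: 21.85
eef_pos: [0.405, -0.0919, 0.1976]
eef_rot: [[0.858, -0.506, -0.088], [-0.072, -0.288, 0.955], [-0.509, -0.813, -0.284]]
force: [-0.3, -0.4, -3.6]
grip_width: 0.558
finger_force: 71.7
```

Emit:
move_arm(targets="-0.8 0.4 -0.3 -4.2 -7.3 0; -1.4 0.8 -0.6 -8.5 -14.7 0; -1.9 1.1 -0.9 -12.7 -22 0; -2.3 1.3 -1.1 -16.9 -29.3 0; -2.6 1.5 -1.3 -21.2 -36.6 0")

```text
clock: 22.48
eef_pos: [0.3791, -0.0769, 0.1836]
eef_rot: [[0.979, 0.036, 0.203], [-0.141, -0.601, 0.787], [0.15, -0.798, -0.583]]
force: [0.5, -0.1, -4.0]
grip_width: 0.555
finger_force: 71.5
```

Emit:
move_arm(targets="-0.2 0.1 0.2 -4.2 -7.3 0; -0.2 0.1 0.5 -8.5 -14.7 0; -0.2 0.1 0.8 -12.7 -22 0; -0.1 0.1 1.2 -16.9 -29.3 0; 0 0 1.5 -21.2 -36.6 0")

```text
clock: 23.1
eef_pos: [0.3791, -0.0765, 0.1989]
eef_rot: [[0.684, 0.426, 0.592], [0.029, -0.827, 0.562], [0.729, -0.367, -0.578]]
force: [0.8, 0.6, -3.5]
grip_width: 0.556
finger_force: 71.4
```

Emit:
move_arm(targets="0.2 -0.1 0.5 -4.2 -7.3 0; 0.4 -0.2 1.1 -8.5 -14.7 0; 0.5 -0.3 1.9 -12.7 -22 0; 0.5 -0.3 1.9 -12.7 -22 0")

```text
clock: 23.6
eef_pos: [0.3836, -0.0792, 0.2171]
eef_rot: [[0.37, 0.495, 0.786], [0.207, -0.869, 0.45], [0.906, -0.004, -0.424]]
force: [0.6, 0.7, -4.0]
grip_width: 0.554
finger_force: 71.5
```

```bash
python3 - <<'E'
from log import log;log()
from path import *
import json
from h import *
q,p,R=json.loads(open("log.jsonl").readlines()[-1]);p=np.array(p);R=np.array(R)
S=R@R0.T;print("axis",S[:,2].round(3),"foot",(p-GB*R[:,2]-S@[0,0,HG]).round(4))
f0=dict(np.load("top0.npz"));f=cams.grab_frame("top");np.savez("top1.npz",**f);P=cloud(f);P0=cloud(f0)
# cup interior heights
i=np.hypot(P[...,0]-.463,P[...,1]+.148)<.036
print("cup interior z before",np.percentile(P0[i][:,2],[5,50,95]).round(3),"after",np.percentile(P[i][:,2],[5,50,95]).round(3))
v0,v1,u0,u1=212,240,320,349
for v in range(v0,v1,1):print(" ".join("%3d"%min(999,max(-99,1000*P[v,u,2])) for u in range(u0,u1)))
# rim/salt moved?
for n,(u0,u1,w0,w1),h in(("salt",(245,278,205,238),(.07,.11)),("cup",(305,362,195,252),(.055,.075)),("cap",(130,200,190,235),(.012,.05))):
  for F,Q in((f0,P0),(f,P)):
    m=np.zeros(i.shape,bool);m[w0:w1,u0:u1]=1;m&=(F["range_z"]>0)&(Q[...,2]>h[0])&(Q[...,2]<h[1]);q=Q[m];print(n,len(q),q.min(0).round(3),q.max(0).round(3))
E
```

```text
clock 23.6
joints [-61.5744   7.311  143.1189  75.8577  69.003  -57.8334]
eef_pos [ 0.3836 -0.0792  0.2171]
force [ 0.6118  0.6928 -4.0372]
grip_width 0.554072355400628
finger_force 71.48963122135513
[[0.37, 0.495, 0.786], [0.207, -0.869, 0.45], [0.906, -0.004, -0.424]]
axis [ 0.004 -0.003  1.   ] foot [ 0.3645 -0.0899  0.1653]
cup interior z before [0.005 0.011 0.021] after [0.008 0.019 0.035]
 62  62  29  20  21  20  20  17  19  14  14  15  13  15  14  19  21  22  23  22  25  29  32  42  59  58  60  61  62
 59  26  24  19  18  17  19  16  12  12  14  13  14  12  15  13  14  20  18  19  22  24  26  29  36  59  59  59  61
 23  16  19  20  12  14  17  11  10  10  12  12  13  11  11  14  13  16  16  15  19  22  24  26  36  36  57  59  60
 22  20  18  14  17   6   8   9  11   9  20  22  21  19  11  12  16  15  14  17  20  17  22  21  28  32  39  58  58
 16  16  13  15  14  11   7   8  18  26  28  25  27  26  22  11  11  12  11  11  18  15  21  21  25  32  33  43  56
 14  14  11  13   8  11   5  19  27  26  30  33  29  28  24  21   5  12   7  13  17  18  18  19  24  26  30  38  44
 13   
[... 2145 characters left out ...]
  11  12  13  14  14  21  20  24  27  36  38  48  54
 29  23  21  19  20  16  16  14  12  13  12  10  14  12  13  11  12  15  15  18  19  21  23  28  29  38  47  53  60
 60  35  24  20  18  18  18  15  15  11  16  14  16  15  15  17  15  18  19  20  24  25  30  32  40  44  54  58  64
 62  62  53  27  23  23  21  20  18  16  20  16  16  20  19  17  21  18  22  22  26  27  36  36  45  53  60  64  62
salt 176 [0.452 0.008 0.075] [0.484 0.04  0.091]
salt 178 [0.452 0.005 0.074] [0.485 0.038 0.091]
cup 254 [ 0.418 -0.192  0.055] [ 0.514 -0.103  0.067]
cup 257 [ 0.418 -0.192  0.055] [ 0.511 -0.103  0.069]
cap 5 [0.457 0.17  0.014] [0.462 0.178 0.035]
cap 532 [0.449 0.27  0.013] [0.511 0.332 0.037]
```

All three lumps are in the cup: three separate blobs 25–40 mm high. The cup has not moved. I check the salt shaker's shift and plan the set-down with more clearance from it.

```bash
python3 - <<'E'
from path import *
import json
from h import *
for n in("top0","top1"):
    f=dict(np.load(n+".npz"));P=cloud(f);m=np.zeros(P.shape[:2],bool);m[205:238,245:278]=1;m&=(P[...,2]>.07)&(P[...,2]<.11);print(n,P[m].mean(0).round(4))
q,p,R=json.loads(open("log.jsonl").readlines()[-1]);p=np.array(p);R=np.array(R)
S=np.array([.467,.022])
for x in(.48,.49,.50,.51):
  for y in(.17,.18):
    for al in(45,50,55):
      Rg=rz(al-65)@R0;t=np.array([x,y,.0])+[0,0,HG]+GB*Rg[:,2]
      a=np.radians(al);r=S-[x,y];print(x,y,al,"marg %.1f"%min(marg(ik(t+[0,0,z],Rg)) for z in(0,.05,.1,.15)),"perp %.3f"%(-r[0]*np.sin(a)+r[1]*np.cos(a)))
E
```

```text
top0 [0.4688 0.0228 0.0847]
top1 [0.4683 0.0216 0.0844]
0.48 0.17 45 marg 1.0 perp -0.095
0.48 0.17 50 marg 3.6 perp -0.085
0.48 0.17 55 marg 6.5 perp -0.074
0.48 0.18 45 marg 0.9 perp -0.103
0.48 0.18 50 marg 3.5 perp -0.092
0.48 0.18 55 marg 6.3 perp -0.080
0.49 0.17 45 marg 2.4 perp -0.088
0.49 0.17 50 marg 5.0 perp -0.078
0.49 0.17 55 marg 7.9 perp -0.066
0.49 0.18 45 marg 2.4 perp -0.095
0.49 0.18 50 marg 4.9 perp -0.084
0.49 0.18 55 marg 7.7 perp -0.072
0.5 0.17 45 marg 3.9 perp -0.081
0.5 0.17 50 marg 6.4 perp -0.070
0.5 0.17 55 marg 9.2 perp -0.058
0.5 0.18 45 marg 3.8 perp -0.088
0.5 0.18 50 marg 6.3 perp -0.076
0.5 0.18 55 marg 9.1 perp -0.064
0.51 0.17 45 marg 5.3 perp -0.074
0.51 0.17 50 marg 7.8 perp -0.062
0.51 0.17 55 marg 10.6 perp -0.050
0.51 0.18 45 marg 5.2 perp -0.081
0.51 0.18 50 marg 7.7 perp -0.069
0.51 0.18 55 marg 10.4 perp -0.055
```

```bash
python3 - <<'E'
from path import *
import json
q,p,R=json.loads(open("log.jsonl").readlines()[-1]);p=np.array(p);R=np.array(R)
Rg=rz(-15)@R0;t=np.array([.49,.182,HG])+GB*Rg[:,2];t[2]=.0585
print(t);rows([(p,R),(t+[0,0,.155],Rg),(t+[0,0,.02],Rg),(t,Rg)],8,.04)
E
```

```text
[0.50398152 0.19866253 0.0585    ]
margin 5.0 maxdq/row 8.6 end q [ -6.  38. 145. 125.  66. -92.]
1.5 3.5 -0 -0 -0 2.5; 3 6.9 -0.1 -0 -0.1 5.1; 4.5 10.4 -0.1 -0 -0.1 7.6; 6 13.9 -0.2 -0.1 -0.1 10.2; 7.5 17.4 -0.2 -0.1 -0.1 12.7
1.5 3.5 -0 -0 -0 2.5; 3 6.9 -0.1 -0 -0.1 5.1; 4.5 10.4 -0.1 -0 -0.1 7.6; 4.5 10.4 -3.5 -0 -0.1 7.6; 4.5 10.4 -6.9 -0 -0.1 7.6
0 0 -3.4 0 0 0; 0 0 -6.8 0 0 0; 0 0 -8.8 0 0 0
```

Emit:
move_arm(targets="1.5 3.5 0 0 0 2.5; 3 6.9 0 0 0 5.1; 4.5 10.4 0 0 0 7.6; 6 13.9 -0.1 0 -0.1 10.2; 7.5 17.4 -0.2 -0.1 -0.1 12.7")

```text
clock: 24.28
eef_pos: [0.4604, 0.0953, 0.2159]
eef_rot: [[0.311, 0.676, 0.668], [0.288, -0.737, 0.612], [0.906, 0.002, -0.424]]
force: [0.0, -1.3, -3.7]
grip_width: 0.55
finger_force: 71.4
```

Emit:
move_arm(targets="1.5 3.5 0 0 0 2.5; 3 6.9 -0.1 0 -0.1 5.1; 4.5 10.4 -0.1 0 -0.1 7.6; 4.5 10.4 -3.5 0 -0.1 7.6; 4.5 10.4 -6.9 0 -0.1 7.6")

```text
clock: 24.9
eef_pos: [0.5052, 0.1991, 0.1464]
eef_rot: [[0.267, 0.768, 0.583], [0.327, -0.641, 0.694], [0.907, 0.005, -0.422]]
force: [0.6, -0.4, -4.5]
grip_width: 0.553
finger_force: 69.7
```

Emit:
move_arm(targets="0 0 -3 0 0 0; 0 0 -5.5 0 0 0; 0 0 -7.5 0 0 0; 0 0 -8.6 0 0 0; 0 0 -8.6 0 0 0")

```text
clock: 25.52
eef_pos: [0.5049, 0.1981, 0.06]
eef_rot: [[0.269, 0.766, 0.583], [0.326, -0.642, 0.694], [0.906, 0.004, -0.423]]
force: [-0.2, 0.2, -3.1]
grip_width: 0.559
finger_force: 69.5
```

```bash
python3 - <<'E'
from log import log;log()
from path import *
import json
q,p,R=json.loads(open("log.jsonl").readlines()[-1]);p=np.array(p);R=np.array(R)
Rg=rz(-15)@R0;print("tilt err",Ro.from_matrix(Rg@R.T).as_rotvec(degrees=True).round(2),"foot",(p-GB*R[:,2]).round(4))
E
```

```text
clock 25.525
joints [ -6.113   37.3752 144.5774 124.6806  66.0744 -91.9987]
eef_pos [0.5049 0.1981 0.06  ]
force [-0.1801  0.1515 -3.0814]
grip_width 0.55940940012308
finger_force 69.54998628033081
[[0.269, 0.766, 0.583], [0.326, -0.642, 0.694], [0.906, 0.004, -0.423]]
tilt err [ 0.15  0.14 -0.04] foot [0.4909 0.1815 0.0702]
```

Emit:
move_arm(targets="0 0 -0.2 0.1 0.1 0; 0 0 -0.4 0.1 0.1 0; 0 0 -0.55 0.1 0.1 0; 0 0 -0.55 0.1 0.1 0")

```text
clock: 26.02
eef_pos: [0.5045, 0.1978, 0.0555]
eef_rot: [[0.269, 0.766, 0.583], [0.326, -0.642, 0.694], [0.907, 0.004, -0.422]]
force: [0.8, -0.5, -3.3]
grip_width: 0.555
finger_force: 69.6
```

Emit:
move_arm(targets="0 0 -0.1 0 0 0; 0 0 -0.2 0 0 0; 0 0 -0.2 0 0 0")

```text
clock: 26.4
eef_pos: [0.505, 0.1982, 0.0551]
eef_rot: [[0.265, 0.766, 0.585], [0.323, -0.642, 0.695], [0.909, 0.004, -0.418]]
force: [-0.5, -1.6, 6.4]
grip_width: 0.552
finger_force: 67.1
```

Contact is made, so I release it.

Emit:
move_arm(targets="0 0 0 0 0 0; 0 0 0 0 0 0; 0 0 0 0 0 0", fingers=0.65, squeeze=20)

```text
clock: 26.78
eef_pos: [0.5044, 0.1979, 0.0532]
eef_rot: [[0.269, 0.767, 0.583], [0.326, -0.642, 0.694], [0.906, 0.003, -0.423]]
force: [-1.0, 0.3, -1.1]
grip_width: 0.651
finger_force: 0.0
```

Emit:
move_arm(targets="0 0 0.1 0 0 0; 0 0 0.2 0 0 0; 0 0 0.2 0 0 0", fingers=1)

```text
clock: 27.15
eef_pos: [0.5044, 0.1979, 0.0553]
eef_rot: [[0.269, 0.767, 0.583], [0.326, -0.642, 0.694], [0.906, 0.003, -0.422]]
force: [-0.9, -0.2, -0.3]
grip_width: 1.002
finger_force: 0.0
```

Emit:
move_arm(targets="0 0 2 0 0 0; 0 0 5 0 0 0; 0 0 9 0 0 0; 0 0 13 0 0 0; 0 0 17 0 0 0")

```text
clock: 27.78
eef_pos: [0.5038, 0.1979, 0.2265]
eef_rot: [[0.269, 0.766, 0.583], [0.326, -0.642, 0.694], [0.906, 0.003, -0.423]]
force: [0.6, -0.3, -0.0]
grip_width: 0.997
finger_force: 0.0
```

Emit:
move_arm(targets="-1 -3 2 0 0 0; -3 -7 3 0 0 0; -6 -12 3 0 0 0; -9 -17 3 0 0 0; -9 -20 3 0 0 0")

```text
clock: 28.4
eef_pos: [0.413, -0.0042, 0.2552]
eef_rot: [[0.271, 0.764, 0.585], [0.325, -0.645, 0.692], [0.906, 0.003, -0.423]]
force: [1.1, 0.6, -0.1]
grip_width: 0.998
finger_force: 0.0
```

```bash
python3 - <<'E'
from log import log;log()
from h import *
f=cams.grab_frame("top");P=cloud(f);f0=dict(np.load("top0.npz"));P0=cloud(f0)
def box(n,x,y,z,Q=P):
    m=(Q[...,0]>x[0])&(Q[...,0]<x[1])&(Q[...,1]>y[0])&(Q[...,1]<y[1])&(Q[...,2]>z[0])&(Q[...,2]<z[1]);q=Q[m]
    print(n,len(q),*(((q.min(0).round(3),q.max(0).round(3),q.mean(0).round(4))) if len(q) else ()))
box("shaker rim",(.44,.54),(.12,.25),(.10,.135));box("shaker all",(.44,.54),(.12,.25),(.012,.135))
box("cap",(.42,.54),(.255,.36),(.012,.06))
for Q in(P0,P):
    box("salt",(.43,.51),(-.02,.07),(.07,.1),Q);box("cup",(.40,.53),(-.21,-.09),(.055,.075),Q);box("tin",(.59,.68),(.19,.27),(.05,.09),Q);box("lemon",(.6,.7),(.06,.14),(.03,.07),Q);box("spoon",(.48,.60),(-.06,.04),(.006,.03),Q)
s=cams.grab_frame("scene");Q=cloud(s)
box("sc shaker rim",(.44,.54),(.12,.25),(.105,.135),Q);box("sc shaker low",(.44,.54),(.12,.25),(.005,.03),Q);box("sc cap",(.42,.54),(.255,.36),(.012,.06),Q)
E
```

```text
clock 28.4
joints [-46.7738   7.0755 133.4277  68.8409  74.8791 -49.2797]
eef_pos [ 0.413  -0.0042  0.2552]
force [ 1.0734  0.6001 -0.0939]
grip_width 0.9983278012796362
finger_force 0.0
[[0.271, 0.764, 0.585], [0.325, -0.645, 0.692], [0.906, 0.003, -0.423]]
shaker rim 211 [0.468 0.153 0.1  ] [0.517 0.204 0.121] [0.4936 0.1785 0.1117]
shaker all 461 [0.468 0.152 0.012] [0.519 0.204 0.121] [0.4935 0.1776 0.0812]
cap 532 [0.449 0.27  0.012] [0.511 0.332 0.037] [0.4806 0.2985 0.0279]
salt 176 [0.452 0.008 0.075] [0.484 0.04  0.091] [0.4688 0.0228 0.0847]
cup 254 [ 0.418 -0.192  0.055] [ 0.514 -0.103  0.067] [ 0.4719 -0.1595  0.0615]
tin 375 [0.61  0.204 0.051] [0.661 0.254 0.074] [0.6351 0.2282 0.0673]
lemon 507 [0.619 0.07  0.03 ] [0.678 0.131 0.059] [0.6467 0.0997 0.046 ]
spoon 112 [ 0.497 -0.027  0.006] [ 0.599 -0.004  0.014] [ 0.5539 -0.019   0.0091]
salt 179 [0.452 0.005 0.075] [0.484 0.038 0.092] [0.4683 0.0216 0.0844]
cup 245 [ 0.418 -0.194  0.055] [ 0.514 -0.103  0.067] [ 0.4741 -0.1612  0.0613]
tin 378 [0.611 0.204 0.05 ] [0.661 0.255 0.072] [0.6351 0.2282 0.0671]
lemon 504 [0.619 0.07  0.03 ] [0.679 0.132 0.059] [0.6468 0.0997 0.046 ]
spoon 120 [ 0.488 -0.027  0.006] [0.599 0.032 0.026] [ 0.5537 -0.0181  0.009 ]
sc shaker rim 0
sc shaker low 0
sc cap 276 [0.442 0.27  0.012] [0.501 0.328 0.034] [0.4659 0.2922 0.0255]
```

Emit:
move_arm(targets="0 0 0 0 0 0; 0 0 0 0 0 0; 0 0 0 0 0 0")

```text
clock: 28.88
eef_pos: [0.414, -0.0008, 0.2552]
eef_rot: [[0.269, 0.768, 0.581], [0.326, -0.64, 0.695], [0.906, 0.003, -0.423]]
force: [0.4, 0.1, -0.2]
grip_width: 0.999
finger_force: 0.0
```

```bash
python3 -c "
from workcell import order;print(order.sign_off())"
```

```text
the job is handed in; nothing more can be done
None
```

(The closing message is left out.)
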